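Check a spirit level on a rocking level trier

ROBOT

A 7-joint arm with a two-finger parallel gripper is mounted at the origin on the work surface. World frame = base frame: x ahead of the robot, y to its left, z up, the work surface at z = 0. Lengths are in m, angles in rad, forces in N, time in s.
With the tool pointing down it reaches from about 0.425 to 0.875 m from the base axis. Payload 9.9 kg.
Tool frame: the origin (TCP) lies at the very end of the fingers, on their centre line; the grasp point (between the pads) lies ctrl.grip_point_offset behind it (ctrl.grip_point_offset is the distance from the TCP to the grasp point, in m); z points along the fingers, y is the line along which they close (so a half turn about z gives the same grasp; the last joint's range is limited). The gripper opens to 85 mm and grips with 20 to 120 N. Pads are 22 mm wide; open, the fingers measure 114 mm over their backs; the gripper's body (76 mm by 85 mm) begins 54 mm behind the grasp point. The pads swing forward as they close: fully open they stand 13 mm farther back than shut.
Start: joints at [-1.362, 0.576, 0.025, 1.437, -0.015, 1.129, -0.057], TCP at [0.195, 0.646, 0.231] pointing down, gripper open.
Joint ranges: [-2.76, 2.76], [-0.34, 2.15], [-1.52, 1.57], [0.19, 2.46], [-1.09, 4.23], [0.17, 1.99], [-2.82, 2.82]. Speed limits (rad/s): [2.22, 2.22, 3.01, 3.01, 3.14, 3.14, 3.14].

INTERFACE

Orientations are given as a rotation vector (axis times angle).
In Python, from bench import sense, eyes, ctrl gives the robot as it stands.
- The arm moves only by the tool jog_arm, never from a script. Its argument "rows" is one flat list of numbers, 7 for each row, row after row: the shift along the world's x, y, z as a fraction of full scale, then the turn, a rotation vector about the world's x, y, z as a fraction of full scale, then the closure, from -1 (fully open) to 1 (shut). In form: [dx, dy, dz, rx, ry, rz, fingers, dx, dy, dz, rx, ry, rz, fingers, ...]. A call has 1 to 8 rows; each row is the pose to reach, as a shift and turn from the pose commanded when the call began; what a row does not reach only later rows make up. Full scale, the value 1, is 30 cm for a shift and pi/2 rad for a turn. A row lasts 1/10 s, in which the tool goes at most 50 mm and 8.59 degrees, less where a joint would pass 70% of its speed; a pose out of reach is approached as far as the arm can. A call with a number of a shift or a turn outside -1 to 1 is refused whole. A call with a gripper value outside its range is refused whole. The fingers move at their own pace and stop on an object; the grip force is fixed at half the most. Time passes only in rows, so rows that repeat a pose let the fingers close. It gives the time, the measured TCP pose, the force, the opening and the grip force at its end, in the units of the state.
- sense(): the state, without advancing time (a new reading comes with each control period).
- eyes.grab_frame(name): name is "side" or "top"; returns a dict with "pixels" (400x640x3 uint8, red, green, blue), "fx", "fy", "cx", "cy" (pixels), "world_from_camera" (4x4, takes a point from camera to world coordinates). Camera axes: x right, y up, looking along -z (the intrinsics and any distortion apply to the point x, -y, -z); pixel columns grow to the right and rows downward; lengths in m; the calibration is good to about 2 mm. A picture is of the moment at which its call begins. There is no depth.
- ctrl.close_job(): hands the job in; it is judged then, once.
The state is a dict: "clock": time; "joints": joint angles; "joint_velocities": joint speeds; "tau": joint torques, N m; "position": TCP position; "eef_rot": TCP orientation; "ft_force": force on the tool from outside, world axes, zero at the start; "wrist_torque": the same for the moment, N m; "width": finger opening in m; "grasp_force": force on a finger pad.
Only numpy, scipy, OpenCV 4.12 (cv2) and the standard library are available. Lean on these libraries where they do the work, as an engineer would, in place of code of your own. Each camera call takes 0.05 s, during which the arm holds its last target. There are 200 camera calls.

TASK

The spirit level is clamped on a top-heavy rocking beam that lies on its right-hand rest. Use the ball-ended hand lever, which moves the beam only through a soft spring, to bring the pointer between the two prongs of the index fork and keep it between them for six seconds without a break, so that the level can be read; do not touch the beam itself. Then lay the beam down gently on its left-hand rest without letting it drop, and let go of the lever; leave the other things on the bench alone.

Things in the scene. Friction and masses are not known exactly. Their poses are not given: they have to be found in the camera images.
- stand: Fixed stand of the level trier: dark steel base plate 200 x 460 x 14 mm with a grey column. Origin: centre of the underside, on the bench. x points away from the robot, y to the left, z up. The horizontal axle of the beam and lever runs along x, 140 mm above the origin. Near each end of the plate (y = +-185 mm) stands a rubber-topped rest.
- beam (a joint): Absolute tilt of the rocking beam, rad: 0 = level, positive = pointer leans to the stand's left (+y), left end down. Rests stop it at -0.35 (right-hand rest, where it starts) and +0.35 (left-hand rest). Top-heavy by 0.27 N m per rad of tilt, inertia about the axle 0.069 kg m2, friction 0.012 N m s/rad (nominal; the first two together may be 15 % lower to 25 % higher).
- lever (a joint): Hand lever's angle relative to the BEAM, rad, same positive sense (0 = in line with the pointer; range +-1.4); its angle from vertical is beam + lever. A torsion spring of 0.16 N m per rad (nominal), unstressed at 0, joins lever and beam; damping 0.008 N m s/rad. Lever 0.36 kg, counterbalanced: let go, it swings back into line with the beam.
- ball (a point): Centre of the black 36 mm ball on top of the hand lever: the grip. It turns about the axle at 130 mm radius, in the vertical plane at stand x = -95 mm (robot's side of the beam), on a 10 mm rod. Gripped by fingers closing along the stand's x (over 50 mm free on both sides), it can turn between them.
- pointer_tip (a point): Tip of the black pointer, fixed to the beam, 130 mm from the axle, on the far side of the stand (stand x = +68 mm), in front of the white scale arc (black ticks every 0.1 rad); upright when the beam is level.
- index (a joint): Angle of the index fork, rad, same zero and sense as beam: the pointer is midway between the prongs when beam = index. Fixed firmly during the work; differs from start to start.
- fork (a point): Middle of the steel index fork on the scale arc, between its two prongs, 130 mm from the axle: where the pointer tip is when the pointer is centred. The prongs stand 0.1 rad (13 mm) to either side of it.
- oil_bottle: Bystander: bottle 50 mm diameter, 110 mm tall; origin at the underside.
- screwdriver: Bystander: screwdriver lying on the bench.
- parts_tray: Bystander: blue open tray 120 x 170 x 40 mm; origin at the underside.
- beam_middle (a point): Point on the axle line at the middle of the beam, 140 mm above the bench. The beam: aluminium rail 430 mm long, yellow spirit level 400 x 26 x 46 mm and two steel end blocks, 2.4 kg, up to 54 mm above this point, 46 mm wide. With the lever held still it falls off to one side, growing e-fold in 0.7 to 0.95 s.

How it is judged:
On the way:
1. the pointer stays between the prongs of the index fork for 6 s (angle between the z axis of pointer_tip and the z axis of fork, either way round below 0.105 rad), for 5.8 s.
At the end, for the whole second after the job is handed in: The beam lies on its left-hand rest (tilt above 0.32 rad) and is at rest (below 0.1 rad/s), the lever released (value of joint beam above 0.32 rad and velocity of joint beam between -0.1 and 0.1 rad/s); the robot touches nothing.
It fails at once if the beam slams onto the left-hand rest (faster than 0.45 rad/s in the last 0.05 rad) (value of joint beam above 0.3 rad and velocity of joint beam above 0.45 rad/s).
It fails at once if the beam slams back onto the right-hand rest (faster than 0.45 rad/s in the last 0.05 rad) (value of joint beam below -0.3 rad and velocity of joint beam below -0.45 rad/s).
It fails at once if the robot touches the beam itself instead of the lever (contact force between any of the fingers, the arm and beam_c0 above 1 N or contact force between any of the fingers, the arm and beam_c1 above 1 N or contact force between any of the fingers, the arm and beam_c2 above 1 N or contact force between any of the fingers, the arm and beam_c3 above 1 N).
It fails at once if a bystander is moved by more than 30 mm (distance of any of oil_bottle, screwdriver, parts_tray from where it was at the start of the episode above 0.03 m).
It also fails if it takes over 64 s, if anything falls off the work surface, if the arm or the gripper's body presses on something with over 40 N, if the wrist force passes 120 N, or if a joint passes its speed limit or range.

## Working session

There is one attempt and no reset: what is moved stays moved. The work goes in short steps, Python scripts to look and compute and a tool call to move; the robot and the scene stay as the last step left them, time stands still between calls to the robot, and variables do not carry over. Pictures are saved under pics/ and viewed, at most 13 in all, crops included, and the job is handed in when it is done.

Besides the shell and the picture viewer there is one more tool, called after "Call:" as name(argument=value, ...) on one line, values as JSON. jog_arm: Moves the arm, as the interface text tells. Shift numbers are shares of 30 cm and turn numbers shares of pi/2 rad, none past 1 either way. Its arguments: {"type":"object","properties":{"rows":{"type":"array","items":{"type":"number","minimum":-1,"maximum":1}}},"required":["rows"]}

```bash
ls; mkdir -p pics
python3 - <<'E'
from bench import sense, eyes, ctrl
import cv2,numpy as np
np.set_printoptions(precision=4,suppress=True)
s=sense();print({k:np.round(v,3) for k,v in s.items()},ctrl.grip_point_offset)
for n in("side","top"):
    f=eyes.grab_frame(n);cv2.imwrite(f"pics/{n}0.png",f["pixels"][:,:,::-1]);print(n,f["fx"],f["fy"],f["cx"],f["cy"],[k for k in f]);print(f["world_from_camera"])
E
```

```text
pics
{'clock': np.float64(0.0), 'joints': array([-1.362,  0.577,  0.025,  1.438, -0.015,  1.129, -0.057]), 'joint_velocities': array([ 0.001, -0.001, -0.   ,  0.   ,  0.002,  0.   , -0.   ]), 'tau': array([ -0.   , -76.574,   2.25 , -28.599,   0.015,   0.013,   0.   ]), 'position': array([0.195, 0.646, 0.23 ]), 'eef_rot': array([-0.458, -3.108,  0.003]), 'ft_force': array([ 0.663,  0.104, -0.423]), 'wrist_torque': array([-0.055, -0.027, -0.026]), 'grasp_force': np.float64(0.0), 'width': np.float64(0.085)} 0.0187
side 383.4843712530151 383.4843712530151 320.1965192688902 200.8028739488722 ['pixels', 'fx', 'fy', 'cx', 'cy', 'world_from_camera']
[[ 0.8828  0.3375 -0.3268  0.0919]
 [-0.4696  0.6538 -0.5933 -0.8235]
 [ 0.0134  0.6772  0.7357  1.1212]
 [ 0.      0.      0.      1.    ]]
top 454.575904295431 454.575904295431 322.1029471114145 192.11792436134186 ['pixels', 'fx', 'fy', 'cx', 'cy', 'world_from_camera']
[[-0.0051  0.9873 -0.159   0.3295]
 [-1.     -0.0041  0.0071 -0.0576]
 [ 0.0064  0.159   0.9873  1.4266]
 [ 0.      0.      0.      1.    ]]
```

View pics/side0.png

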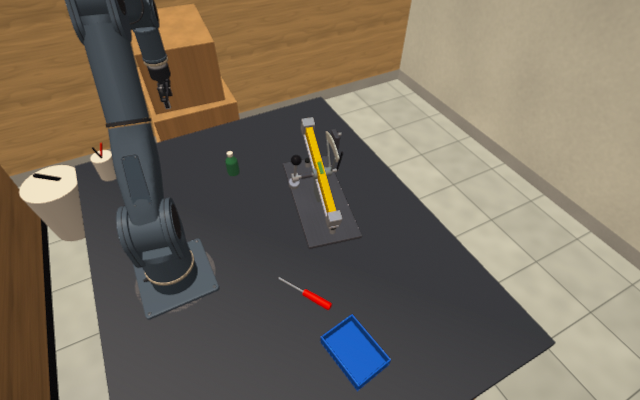

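View pics/top0.png

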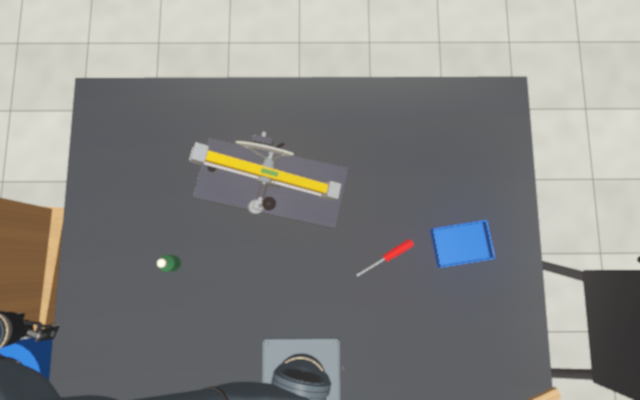

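The side view shows the beam around (322,175), the ball at about (296,160) and the scale arc at (334,150). The top view shows the beam at (265,172), the ball at (269,203) and the scale at (264,147). I'll zoom in on both.

Run:
```python
import cv2,numpy as np
a=cv2.imread("pics/side0.png")[110:250,270:370]; b=cv2.imread("pics/top0.png")[120:235,180:360]
cv2.imwrite("pics/c1.png",cv2.resize(a[:75],None,fx=8,fy=8,interpolation=cv2.INTER_CUBIC))
cv2.imwrite("pics/c2.png",cv2.resize(b,None,fx=4.4,fy=4.4,interpolation=cv2.INTER_CUBIC))
```

```text
(no output)
```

View pics/c1.png

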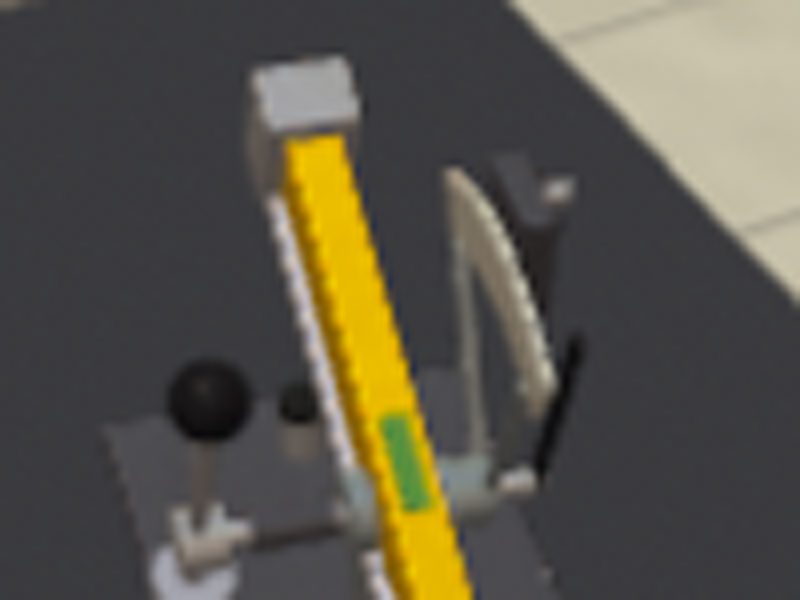

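View pics/c2.png

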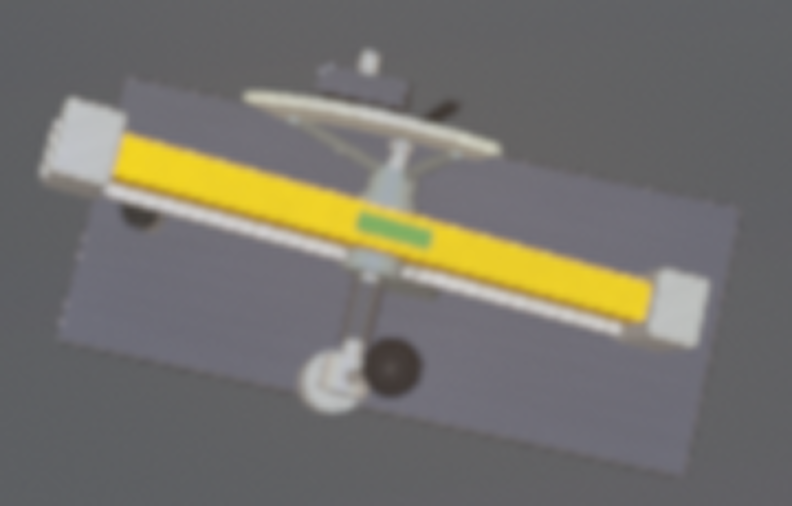

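The crops show three things. In the side view, the dark index bracket with its silver knob is at about (339.8,134) and the pointer runs from (338,169) to (342,153). In the top view, the knob is at (263.6,134) and the plate corners are near (208,138), (348,167), (336,227) and (194,197). Next I'll measure the stand pose, ball and index.

```bash
cat > h.py <<'E'
import cv2,numpy as np
from bench import sense, eyes, ctrl
np.set_printoptions(precision=4,suppress=True)
class Cam:
    def __init__(s,f):
        s.K=np.array([[f["fx"],0,f["cx"]],[0,f["fy"],f["cy"]],[0,0,1]]);s.T=np.array(f["world_from_camera"]);s.im=f["pixels"]
        s.P=s.K@np.diag([1,-1,-1])@np.linalg.inv(s.T)[:3]
    def proj(s,p):
        q=np.c_[np.atleast_2d(p),np.ones(len(np.atleast_2d(p)))]@s.P.T; return q[:,:2]/q[:,2:]
    def plane(s,uv,z):
        d=s.T[:3,:3]@np.diag([1,-1,-1])@np.linalg.inv(s.K)@np.array([*uv,1.]); c=s.T[:3,3]; return c+d*(z-c[2])/d[2]
def cam(n): return Cam(eyes.grab_frame(n))
def tri(a,ua,b,ub):
    X=cv2.triangulatePoints(a.P,b.P,np.array(ua,float),np.array(ub,float)).ravel(); X=X[:3]/X[3]
    return X, a.proj(X)[0]-ua, b.proj(X)[0]-ub
E
python3 - <<'E'
from h import *
s,t=cam("side"),cam("top")
# plate corners top view
im=t.im.astype(int); sub=cv2.GaussianBlur(t.im,(3,3),0).astype(int)
print("plate",im[205,300],"bench",im[215,180], "side ball",s.im[160,296],"top ball",t.im[203,269])
lum=sub.sum(2)
thr=(im[205,300].sum()+im[215,180].sum())/2
m=np.zeros(lum.shape,np.uint8); m[128:236,185:358]=((lum>thr)&(lum<480)&(sub.max(2)-sub.min(2)<40))[128:236,185:358]
m[:160,180:212]=0; m[:150,230:300]=0
m=cv2.morphologyEx(m,cv2.MORPH_OPEN,np.ones((3,3)))
n,l,st,_=cv2.connectedComponentsWithStats(m); k=1+st[1:,4].argmax()
pts=np.argwhere(m>0)[:,::-1].astype(np.float32)
box=cv2.boxPoints(cv2.minAreaRect(pts)); print("box",box)
for C in (box,np.array([[208.4,138.2],[347.7,167.3],[335.7,227.3],[193.6,197.3]])):
    W=np.array([t.plane(u,.014) for u in C]); print(W[:,:2],"c",W.mean(0),"sides",np.linalg.norm(W-np.roll(W,-1,0),axis=1))
def blob(c,box,thr):
    x0,y0,x1,y1=box; g=c.im[y0:y1,x0:x1].max(2); mm=(g<thr).astype(np.uint8)
    n,l,st,ce=cv2.connectedComponentsWithStats(mm); k=1+st[1:,4].argmax(); return ce[k]+[x0,y0],st[k]
bs,bt=blob(s,(286,150,306,168),45),blob(t,(256,192,284,216),70); print(bs,bt)
print("ball",tri(s,bs[0],t,bt[0]))
print("knob",tri(s,(339.75,133.6),t,(263.4,134.0)))
E
```

```text
plate [112 110 119] bench [93 95 99] side ball [30 27 29] top ball [80 73 70]
box [[182.2495 194.1022]
 [196.2868 132.3379]
 [348.4715 166.9253]
 [334.4342 228.6896]]
[[ 0.5525  0.3714]
 [ 0.7531  0.3352]
 [ 0.6378 -0.1519]
 [ 0.4418 -0.1054]] c [0.5963 0.1123 0.014 ] sides [0.2038 0.5005 0.2014 0.4895]
[[ 0.7335  0.2957]
 [ 0.6366 -0.1494]
 [ 0.4461 -0.1094]
 [ 0.5422  0.3354]] c [0.5896 0.0931 0.014 ] sides [0.4555 0.1947 0.4551 0.1953]
(array([295.7229, 159.6627]), array([ 5,  5, 11, 10, 83], dtype=int32)) (array([268.9359, 203.0256]), array([ 8,  6, 11, 11, 78], dtype=int32))
ball (array([0.4884, 0.0715, 0.2642]), array([ 0.1901, -0.0321]), array([-0.0579,  0.1693]))
knob (array([0.6618, 0.0831, 0.3043]), array([-0.3208,  0.0697]), array([ 0.1166, -0.2948]))
```

```bash
cat >> h.py <<'E'
O=np.array([.5896,.0931,0.]); YAW=-.2136
R=np.array([[np.cos(YAW),-np.sin(YAW),0],[np.sin(YAW),np.cos(YAW),0],[0,0,1]])
def W(p): return np.atleast_2d(p)@R.T+O      # stand -> world
def arc(x,r,a): a=np.asarray(a,float); return W(np.c_[0*a+x,r*np.sin(a),.14+r*np.cos(a)])
E
python3 - <<'E'
from h import *
tiles=[]
for n,(x0,y0,w,h) in (("side",(318,122,40,50)),("top",(228,122,80,50))):
    c=cam(n); k=10 
    a=cv2.resize(c.im[y0:y0+h,x0:x0+w],None,fx=k,fy=k,interpolation=cv2.INTER_CUBIC)[:,:,::-1].copy()
    a=cv2.convertScaleAbs(a,alpha=1.6,beta=-20)
    for t in np.arange(-3,4)*.1:
        for r,col in ((.13,(0,0,255)),(.165,(0,255,0))):
            u=(c.proj(arc(.068,r,[t]))[0]-[x0,y0]+.5)*k
            cv2.circle(a,tuple(int(v) for v in u),3 if abs(t)>.01 else 6,col,-1)
    tiles.append(a if n=="side" else cv2.resize(a,(400,250)))
a=np.zeros((500,800,3),np.uint8); a[:,:400]=tiles[0]; a[:250,400:]=tiles[1]
cv2.imwrite("pics/d1.png",a)
E
```

```text
(no output)
```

View pics/d1.png

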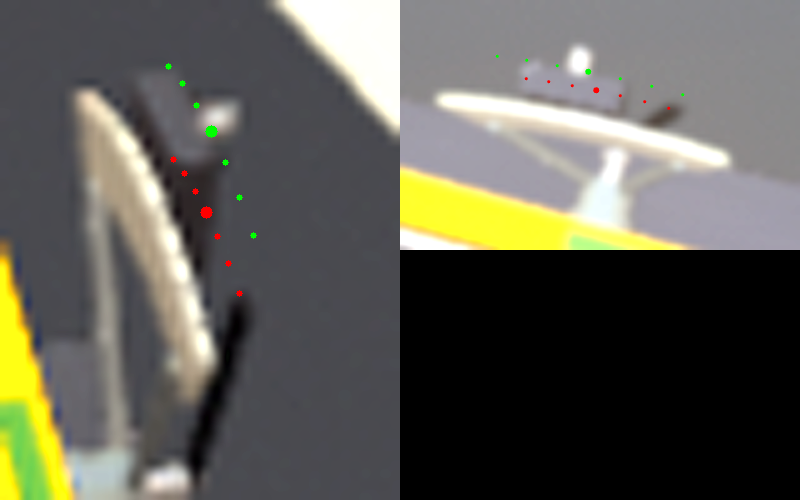

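Run:
```python
from h import *
s,t=cam("side"),cam("top")
def st(X): d=(X-O)@R; return d, np.arctan2(d[1],d[2]-.14), np.hypot(d[1],d[2]-.14)
for name,a,b in (("slab c",(177,115),(570,84)),("left end",(157,75),(523,73)),("right end",(197,157),(619,95)),("knob",(218,117),(579,58)),("tip",(240,302),(678,108))):
    ua=np.array(a)/10-.5+[318,122]; ub=(np.array(b)-[400,0])/5-.5+[228,122]
    X,e1,e2=tri(s,ua,t,ub); print(name,*st(X),"res",e1,e2)
```

```text
slab c [0.0582 0.007  0.3091] 0.041098541954993045 0.16925772401631023 res [ 0.1641 -0.0356] [-0.0587  0.1513]
left end [0.059  0.0318 0.3079] 0.18740633958651196 0.17092920986066137 res [ 0.2325 -0.0502] [-0.0838  0.2167]
right end [ 0.0573 -0.0189  0.3107] -0.11014620249904138 0.17176694187244324 res [ 0.1948 -0.0425] [-0.069   0.1774]
knob [0.0732 0.0062 0.306 ] 0.037323579001801034 0.16608380549210006 res [ 0.2182 -0.0484] [-0.0788  0.2008]
tip [ 0.0681 -0.0432  0.2646] -0.3337384445543199 0.13182348895368529 res [ 0.3661 -0.0808] [-0.1267  0.3254]
```

Call:
jog_arm(rows=[0, 0, 0.15, 0, 0, -0.08, -0.4, 0.1, -0.15, 0.3, 0, 0, -0.16, -0.4, 0.2, -0.3, 0.4, 0, 0, -0.25, -0.4, 0.3, -0.46, 0.5, 0, 0, -0.34, -0.4, 0.4, -0.62, 0.5, 0, 0, -0.43, -0.4, 0.5, -0.75, 0.5, 0, 0, -0.52, -0.4, 0.5, -0.88, 0.5, 0, 0, -0.61, -0.4, 0.5, -1, 0.5, 0, 0, -0.7, -0.4])

```text
clock: 1.2
position: [0.3435, 0.3617, 0.381]
eef_rot: [2.023, 2.403, 0.002]
ft_force: [0.2, -0.7, 0.5]
width: 0.0599
grasp_force: 0.0
```

Call:
jog_arm(rows=[0.07, -0.15, 0, 0, 0, -0.04, -0.4, 0.15, -0.3, 0, 0, 0, -0.08, -0.4, 0.23, -0.45, -0.05, 0, 0, -0.13, -0.4, 0.31, -0.6, -0.1, 0, 0, -0.17, -0.4, 0.39, -0.75, -0.15, 0, 0, -0.21, -0.4, 0.476, -0.915, -0.2, 0, 0, -0.249, -0.4, 0.476, -0.915, -0.2, 0, 0, -0.249, -0.4, 0.476, -0.915, -0.2, 0, 0, -0.249, -0.4])

```text
clock: 2.0
position: [0.4853, 0.086, 0.3203]
eef_rot: [2.449, 1.966, -0.002]
ft_force: [0.0, 0.5, 0.3]
width: 0.0599
grasp_force: 0.0
```

```bash
sed -i 's/^O=.*; YAW/O=np.array([.5900,.0951,0.]); YAW/' h.py
python3 - <<'E'
from h import *
from scipy.spatial.transform import Rotation as Ro
s=sense();print(s["clock"],s["position"],s["joints"]);M=Ro.from_rotvec(s["eef_rot"]).as_matrix();print(M, np.degrees(np.arctan2(M[1,1],M[0,1])), np.degrees(YAW), "ball",arc(-.095,.13,[-.35]))
a,b=cam("side").im,cam("top").im
cv2.imwrite("pics/e1.png",np.hstack([cv2.resize(a[40:240,240:400],None,fx=2.5,fy=2.5),cv2.resize(b[110:310,180:340],None,fx=2.5,fy=2.5)])[:,:,::-1])
E
```

```text
2.0 [0.4853 0.086  0.3203] [-0.7234  0.2616  0.5958  1.7706 -0.1577  1.1581 -0.2979]
[[ 0.2164  0.9763 -0.0004]
 [ 0.9763 -0.2164 -0.0013]
 [-0.0014 -0.0001 -1.    ]] -12.499093553465514 -12.238378503994385 ball [[0.4877 0.0717 0.2621]]
```

View pics/e1.png

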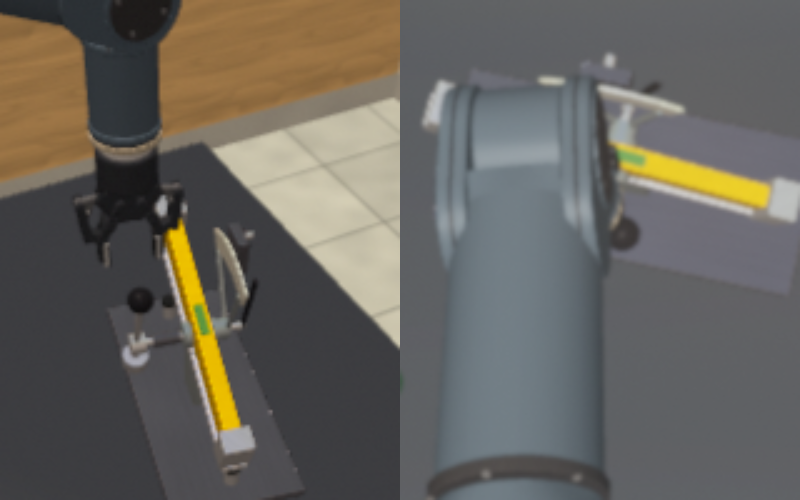

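The side view shows the gripper above the ball. It hides the far left end of the beam, but the green window and the right-hand yellow end (235,430 in the crop) are clear. The arm blocks most of the top view, so I'll track the yellow end in the side view. First I'll check how closely the arm follows commands.

Call:
jog_arm(rows=[0, 0, 0, 0, 0, 0, -0.4, 0, 0, 0, 0, 0, 0, -0.4])

```text
clock: 2.3
position: [0.4846, 0.0906, 0.321]
eef_rot: [-2.442, -1.976, -0.001]
ft_force: [-0.6, -1.5, 0.6]
width: 0.0596
grasp_force: 0.0
```

Call:
jog_arm(rows=[0.01, -0.063, 0, 0, 0, 0, -0.4, 0.01, -0.063, 0, 0, 0, 0, -0.4, 0.01, -0.063, -0.07, 0, 0, 0, -0.4, 0.01, -0.063, -0.14, 0, 0, 0, -0.4, 0.01, -0.063, -0.2, 0, 0, 0, -0.4, 0.01, -0.063, -0.259, 0, 0, 0, -0.4, 0.01, -0.063, -0.259, 0, 0, 0, -0.4, 0.01, -0.063, -0.259, 0, 0, 0, -0.4])

```text
clock: 3.1
position: [0.4878, 0.071, 0.2434]
eef_rot: [-2.444, -1.974, 0.0]
ft_force: [0.1, -0.1, 0.8]
width: 0.0596
grasp_force: 0.0
```

Run:
```python
from h import *
s=sense();print(s["clock"],s["position"],s["ft_force"])
S,T=cam("side"),cam("top")
a,b=S.im,T.im
cv2.imwrite("pics/f1.png",np.hstack([cv2.resize(a[90:240,260:360],None,fx=4,fy=4),cv2.resize(b[110:260,200:300],None,fx=4,fy=4)])[:,:,::-1])
```

```text
3.1 [0.4878 0.071  0.2434] [ 0.1486 -0.083   0.7703]
```

View pics/f1.png

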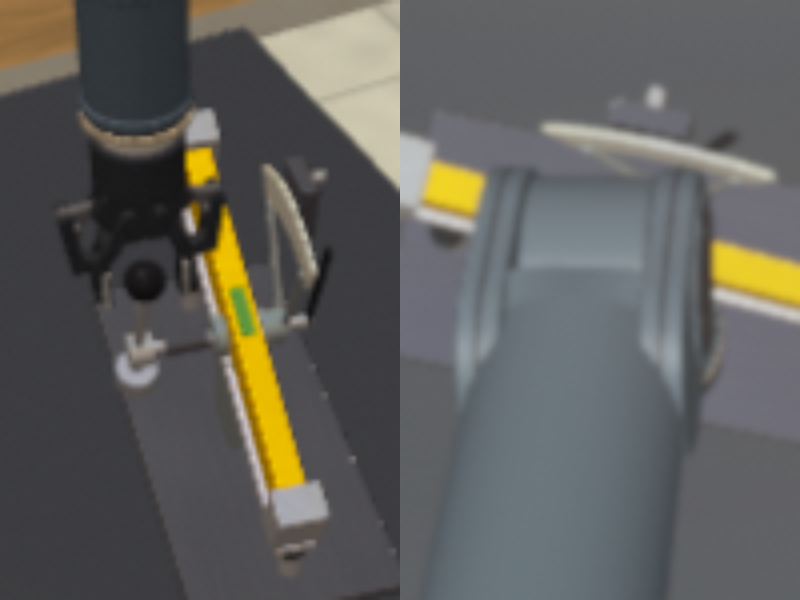

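The ball sits midway between the open fingers, at (145,280) in the side crop. Closing now.

Call:
jog_arm(rows=[0, 0, 0, 0, 0, 0, 1, 0, 0, 0, 0, 0, 0, 1, 0, 0, 0, 0, 0, 0, 1, 0, 0, 0, 0, 0, 0, 1, 0, 0, 0, 0, 0, 0, 1])

```text
clock: 3.7
position: [0.4891, 0.0697, 0.2441]
eef_rot: [2.444, 1.971, 0.004]
ft_force: [2.3, -2.4, 7.1]
width: 0.0332
grasp_force: 59.3
```

```bash
cat > tilt.py <<'E'
from h import *
def endrow(c):
    """sub-pixel image row of the right-hand end of the yellow level, side view"""
    im=c.im.astype(float); w=np.clip((im[:,:,0]-im[:,:,2]-60)/120,0,1); w[:, :310]=0; w[:,352:]=0
    p=w[150:240].sum(1); ref=np.median(p[p>3][-16:-4])
    k=np.where(p>ref/2)[0][-1]; return 150+k+(p[k]-ref/2)/(p[k]-p[k+1]),ref
def model(c,th,h=.054):
    y,z=-.2,h
    return c.proj(W(np.c_[0,y*np.cos(th)+z*np.sin(th),.14-y*np.sin(th)*-1*-1*-1+z*np.cos(th)] if 0 else np.c_[0,y*np.cos(th)+z*np.sin(th),.14-y*np.sin(th)+z*np.cos(th)]))[0]
E
python3 - <<'E'
import re
s=open('tilt.py').read()
i=s.index("    return c.proj(W(np.c_[0,y*np.cos(th)+z*np.sin(th),.14-y*np.sin(th)*")
s=s[:i]+"    return c.proj(W([0,y*np.cos(th)+z*np.sin(th),.14-y*np.sin(th)+z*np.cos(th)]))[0]\n"
open('tilt.py','w').write(s)
E
python3 - <<'E'
from tilt import *
s=sense();print(s["clock"],s["position"],s["ft_force"],s["width"],s["grasp_force"])
for i in range(2):
    c=cam("side"); print(endrow(c))
for t in (-.35,-.2,0,.2,.35): print(t,model(c,t))
E
```

```text
3.7 [0.4891 0.0697 0.2441] [ 2.337  -2.4409  7.0538] 0.03322355603550471 59.25395607948303
(np.float64(211.17080745341616), np.float64(9.25))
(np.float64(211.1717054263566), np.float64(9.254166666666666))
-0.35 [335.1521 216.7561]
-0.2 [335.5729 210.8465]
0 [335.4946 201.1826]
0.2 [334.6518 189.8699]
0.35 [333.5241 180.6474]
```

```bash
cat > plan.py <<'E'
import json,os,sys
from tilt import *
from scipy.optimize import least_squares,brentq
IDX=.035; A=3.91; DT=.01; LAG=.03
def sim(th,om,t0,phi,b,n):
    """beam tilt/speed at t0+i*DT, phi=lever angle samples"""
    T=np.empty(n+1);V=np.empty(n+1);T[0],V[0]=th,om
    for i in range(n):
        om+=DT*(A*th+b*(phi[i]-th)-.17*om); th+=DT*om
        if th<=-.35: th,om=-.35,max(om,0.)
        if th>=.35: th,om=.35,min(om,0.)
        T[i+1],V[i+1]=th,om
    return T,V
F="st.json"
st=json.load(open(F)) if os.path.exists(F) else dict(phi=[[0,-.35]],meas=[],cmd=[.4878,.0711,.2434],b=2.32,pend=None,yend=None)
def tcp(p): return (O+R@np.array([-.094,.13*np.sin(p),0])+[0,0,.1225+.13*np.cos(p)])
def tilt(c):
    r=endrow(c)[0]
    def row(th,y):
        return c.proj(W([0,y*np.cos(th)+.052*np.sin(th),.14-y*np.sin(th)+.052*np.cos(th)]))[0,1]
    if st["yend"] is None: st["yend"]=brentq(lambda y:row(-.35,y)-r,-.22,-.1); print("yend",st["yend"])
    return brentq(lambda th:row(th,st["yend"])-r,-.6,.6)
def run(goal,nrows,ncam=2,executed=True,hor=24,wg=None):
    """goal(t)->tilt wanted t s from now"""
    if st["pend"] and executed:
        t0,ph,cmd=st["pend"]["t"],st["pend"]["phi"],st["pend"]["cmd"]
        st["phi"]+= [[t0,st["phi"][-1][1]]]+[[t0+.1*(i+1),p] for i,p in enumerate(ph)]; st["cmd"]=cmd
    s=sense(); new=[]
    for i in range(ncam):
        t=sense()["clock"]; new.append([t,tilt(cam("side"))])
    st["meas"]+=new; now=sense()["clock"]; pw=np.array(st["phi"])
    phi_at=lambda t: np.interp(np.asarray(t)-LAG,pw[:,0],pw[:,1])
    p=np.array(s["position"]); yr=(R.T@(p-O))[1]; print("clock",now,"TCP phi",np.arcsin(yr/.13),"cmd phi",pw[-1,1],"F",s["ft_force"],"grip",s["grasp_force"])
    M=np.array([m for m in st["meas"] if m[0]>now-2.2]); t0=M[0,0]; n=int(round((now-t0)/DT)); ph=phi_at(t0+DT*np.arange(n+1))
    def res(x):
        T,V=sim(x[0],x[1],t0,ph,x[2],n)
        return np.r_[(np.interp(M[:,0],t0+DT*np.arange(n+1),T)-M[:,1])/.006,(x[2]-st["b"])/.15,x[1]/.8]
    f=least_squares(res,[M[0,1],0 if len(M)<4 else (M[1,1]-M[0,1])/(M[1,0]-M[0,0])*.3,st["b"]],x_scale=[.1,.1,.3]); x=f.x
    T,V=sim(x[0],x[1],t0,ph,x[2],n); th,om,b=T[-1],V[-1],x[2]; st["b"]=.5*st["b"]+.5*b
    print("meas",[round(m[1],4) for m in new],"est th %.4f om %.4f b %.3f"%(th,om,b),"rms",np.sqrt(np.mean(f.fun[:-2]**2))*.006)
    p0=pw[-1,1]; N=hor*10; tt=DT*np.arange(N+1); g=np.array([goal(t) for t in tt[10::10]])
    def full(k): return np.interp(tt-LAG,np.r_[-1,0,.1*np.arange(1,hor+1)],np.r_[p0,p0,k])
    def cost(k):
        T,V=sim(th,om,0,full(k),b,N); d=np.diff(np.r_[p0,k])
        return np.r_[(T[10::10]-g)/.05,V[10::10]/.4,d/.15,np.maximum(abs(d)-.15,0)/.01,(k+(A/b-1)*T[10::10])/1.5,10*(T[-1]-g[-1])+8*V[-1],np.maximum(abs(k-T[10::10])-1.2,0)*20]
    k=least_squares(cost,np.full(hor,-(A/b-1)*g[-1]),max_nfev=40).x
    T,V=sim(th,om,0,full(k),b,N); k=np.round(k[:nrows],3)
    c0=np.array(st["cmd"]); sh=np.round((np.array([tcp(q) for q in k])-c0)/.3,3)
    print("phi",k,"\npred th",T[10:10*nrows+11:10],"...",T[-1],"om at end",V[10*nrows])
    print("rows",", ".join("%g, %g, %g, 0, 0, 0, 1"%tuple(r) for r in sh))
    st["pend"]=dict(t=now,phi=list(k),cmd=list(c0+.3*sh[-1])); json.dump(st,open(F,"w"))
E
time python3 - <<'E'
from plan import *
run(lambda t:-.35+(.385)*min(1,t/1.6),6)
E
```

```text
yend -0.17823173669692716
clock 3.9 TCP phi -0.3630652575054462 cmd phi -0.35 F [ 2.4236 -3.0315  5.6593] grip 59.26020920276642
meas [-0.35, -0.35] est th -0.3500 om 0.0000 b 2.320 rms 3.1331038996479823e-06
phi [-0.295 -0.245 -0.2   -0.159 -0.123 -0.089] 
pred th [-0.35 -0.35 -0.35 -0.35 -0.35 -0.35 -0.35] ... -0.35 om at end 0.0
rows 0.008, 0.023, 0.012, 0, 0, 0, 1, 0.012, 0.044, 0.017, 0, 0, 0, 1, 0.016, 0.062, 0.022, 0, 0, 0, 1, 0.02, 0.079, 0.025, 0, 0, 0, 1, 0.023, 0.094, 0.027, 0, 0, 0, 1, 0.026, 0.109, 0.029, 0, 0, 0, 1
real	0m2.701s
user	0m1.638s
sys	0m0.308s
```

```bash
sed -i 's/k=least_squares(cost,np.full(hor,-(A\/b-1)\*g\[-1\])/guess=np.full(hor,-(A\/b-1)*g[-1])\n    if th<-.3: guess=np.interp(np.arange(hor),[0,5,10,14,hor],[-.2,.6,.6,0,0])\n    k=least_squares(cost,guess/' plan.py
python3 - <<'E'
from plan import *
run(lambda t:-.35+(.385)*min(1,t/1.6),6,ncam=1,executed=False)
E
```

```text
clock 3.95 TCP phi -0.36336449180163793 cmd phi -0.35 F [ 1.6274 -2.6115  6.6173] grip 59.26358699798584
meas [-0.35] est th -0.3500 om 0.0000 b 2.320 rms 7.2725067663317705e-06
phi [-0.191 -0.033  0.126  0.284  0.44   0.592] 
pred th [-0.35   -0.35   -0.35   -0.35   -0.3494 -0.3453 -0.3342] ... 0.039658290063835214 om at end 0.0669322915390719
rows 0.017, 0.066, 0.022, 0, 0, 0, 1, 0.031, 0.132, 0.03, 0, 0, 0, 1, 0.046, 0.2, 0.027, 0, 0, 0, 1, 0.06, 0.265, 0.013, 0, 0, 0, 1, 0.074, 0.327, -0.011, 0, 0, 0, 1, 0.086, 0.383, -0.043, 0, 0, 0, 1
```

Call:
jog_arm(rows=[0.017, 0.066, 0.022, 0, 0, 0, 1, 0.031, 0.132, 0.03, 0, 0, 0, 1, 0.046, 0.2, 0.027, 0, 0, 0, 1, 0.06, 0.265, 0.013, 0, 0, 0, 1, 0.074, 0.327, -0.011, 0, 0, 0, 1, 0.086, 0.383, -0.043, 0, 0, 0, 1])

```text
clock: 4.55
position: [0.5151, 0.1886, 0.2317]
eef_rot: [-2.442, -1.975, -0.009]
ft_force: [0.6, 0.7, -0.3]
width: 0.0195
grasp_force: 0.0
```

Run:
```python
from plan import *
run(lambda t:-.3+(.335)*min(1,t/1.2),5)
```

```text
clock 4.65 TCP phi 0.6199804377742575 cmd phi 0.592 F [ 0.6412  0.6752 -0.3215] grip 0.0
meas [-0.3357, -0.3327] est th -0.3293 om 0.1812 b 2.465 rms 0.003975077199017519
phi [0.448 0.314 0.201 0.111 0.042] 
pred th [-0.3062 -0.2757 -0.2411 -0.2047 -0.1685 -0.1337] ... 0.03406750285514038 om at end 0.3575608783958762
rows -0.012, -0.053, 0.031, 0, 0, 0, 1, -0.023, -0.106, 0.052, 0, 0, 0, 1, -0.033, -0.152, 0.065, 0, 0, 0, 1, -0.041, -0.19, 0.071, 0, 0, 0, 1, -0.048, -0.219, 0.073, 0, 0, 0, 1
```

The fingers had closed on the upper half of the ball (33 mm opening, upward force on the tool) and slipped off it. The beam had barely lifted and settles back onto its rest gently. I'll back off upward and regrip about 9 mm lower.

Call:
jog_arm(rows=[0, 0, 0.15, 0, 0, 0, 0, 0, 0, 0.3, 0, 0, 0, -0.4, -0.03, -0.13, 0.33, 0, 0, 0, -0.4, -0.06, -0.26, 0.33, 0, 0, 0, -0.4, -0.083, -0.383, 0.33, 0, 0, 0, -0.4, -0.083, -0.383, 0.33, 0, 0, 0, -0.4, -0.083, -0.383, 0.33, 0, 0, 0, -0.4])

```text
clock: 5.35
position: [0.4884, 0.0696, 0.3294]
eef_rot: [-2.446, -1.97, -0.001]
ft_force: [0.3, 0.2, -0.0]
width: 0.0601
grasp_force: 0.0
```

Run:
```python
from plan import *
s=sense();print(s["clock"],s["position"],s["width"])
c=cam("side");print(tilt(c))
g=c.im.max(2); m=(g[148:172,284:308]<45).astype(np.uint8)
n,l,st_,ce=cv2.connectedComponentsWithStats(m); k=1+st_[1:,4].argmax(); print("ball px",ce[k]+[284,148],st_[k],"was 295.72 159.66")
```

```text
5.35 [0.4884 0.0696 0.3294] 0.06008590100388979
-0.34990981416874883
ball px [296.1379 161.069 ] [ 7  8 11 11 87] was 295.72 159.66
```

Call:
jog_arm(rows=[0, 0, -0.08, 0, 0, 0, -0.4, 0, 0, -0.16, 0, 0, 0, -0.4, 0, 0, -0.24, 0, 0, 0, -0.4, 0, 0, -0.317, 0, 0, 0, -0.4, 0, 0, -0.317, 0, 0, 0, -0.4, 0, 0, -0.317, 0, 0, 0, 0.3, 0, 0, -0.317, 0, 0, 0, 1, 0, 0, -0.317, 0, 0, 0, 1])

```text
clock: 6.2
position: [0.4893, 0.0705, 0.2351]
eef_rot: [2.444, 1.973, 0.003]
ft_force: [-1.1, 0.1, 2.3]
width: 0.0336
grasp_force: 59.5
```

Call:
jog_arm(rows=[0, 0, 0, 0, 0, 0, 1, 0, 0, 0, 0, 0, 0, 1, 0, 0, 0, 0, 0, 0, 1])

```text
clock: 6.5
position: [0.4892, 0.07, 0.2348]
eef_rot: [2.444, 1.972, 0.002]
ft_force: [-0.2, -1.2, 5.6]
width: 0.0338
grasp_force: 59.7
```

Run:
```python
from plan import *
c=cam("side"); cv2.imwrite("pics/g1.png",cv2.resize(cv2.convertScaleAbs(c.im[130:185,265:330],alpha=1.8),None,fx=10,fy=10,interpolation=cv2.INTER_CUBIC)[:,:,::-1])
p=np.array(sense()["position"]);print(p,c.proj(p),c.proj(p+[0,0,.0187]),c.proj(arc(-.095,.13,[-.35])))
```

```text
[0.4892 0.0699 0.2348] [[296.5944 166.3085]] [[296.4183 162.2023]] [[295.7242 160.1111]]
```

View pics/g1.png

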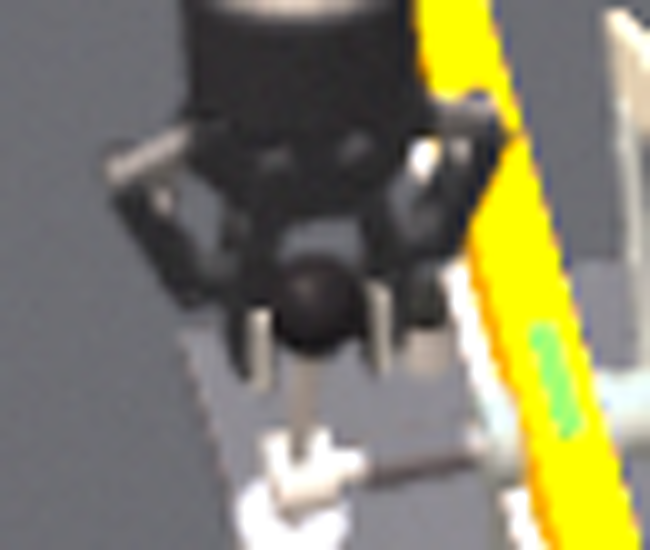

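The ball (310,305 in the crop) now sits well inside the pads, about 26 mm behind the tips. I'll test the grip with a small slow move that leaves the beam on its rest.

Call:
jog_arm(rows=[0.006, 0.03, 0.009, 0, 0, 0, 1, 0.013, 0.061, 0.018, 0, 0, 0, 1, 0.02, 0.092, 0.023, 0, 0, 0, 1, 0.027, 0.124, 0.026, 0, 0, 0, 1])

```text
clock: 6.95
position: [0.4976, 0.1078, 0.2425]
eef_rot: [2.444, 1.972, 0.002]
ft_force: [3.0, -4.0, 0.9]
width: 0.0335
grasp_force: 60.3
```

Run:
```python
from plan import *
for i in range(2):
    s=sense(); print(s["clock"],s["position"],s["ft_force"],s["wrist_torque"],s["width"],s["grasp_force"]); c=cam("side")
print(tilt(c))
print("stand",(s["position"]-O)@R, "cmd", [.4887+.0081,.0711+.0372,.2344+.0078])
```

```text
6.95 [0.4976 0.1078 0.2425] [ 3.0275 -3.9767  0.9331] [-1.0255 -0.4238 -0.1242] 0.0334836428073314 60.27506947517395
7.0 [0.4981 0.11   0.2425] [ 1.2914 -1.6803  9.5462] [-0.7306 -0.0975 -0.0299] 0.03385892282217796 60.76628565788269
-0.3498902513914457
stand [-0.0929 -0.005   0.2425] cmd [0.4968, 0.1083, 0.2422]
```

Call:
jog_arm(rows=[0.006, 0.03, 0.001, 0, 0, 0, 1, 0.012, 0.06, 0.001, 0, 0, 0, 1, 0.018, 0.085, -0.003, 0, 0, 0, 1, 0.023, 0.105, -0.006, 0, 0, 0, 1])

```text
clock: 7.45
position: [0.5048, 0.1397, 0.2404]
eef_rot: [2.444, 1.972, 0.002]
ft_force: [2.9, -2.2, 3.1]
width: 0.0335
grasp_force: 60.9
```

Run:
```python
from plan import *
for i in range(2):
    s=sense(); print(s["clock"],s["position"],s["ft_force"],s["wrist_torque"],s["width"],s["grasp_force"]); c=cam("side")
print(tilt(c))
print("stand",(s["position"]-O)@R, "cmd", [.4968+.0069,.1083+.0315,.2422-.0018])
cv2.imwrite("pics/g2.png",cv2.resize(cv2.convertScaleAbs(c.im[130:185,265:330],alpha=1.8),None,fx=8,fy=8,interpolation=cv2.INTER_CUBIC)[:,:,::-1])
```

```text
7.45 [0.5048 0.1397 0.2404] [ 2.8959 -2.2363  3.1296] [-0.8055 -0.4493 -0.0472] 0.033531956788309954 60.880345702171326
7.5 [0.505  0.1407 0.2402] [ 4.3335 -2.2975  5.9066] [-0.751  -0.738   0.3928] 0.03375505398561782 61.05084478855133
-0.3498547197584957
stand [-0.0928  0.0266  0.2402] cmd [0.5037, 0.13979999999999998, 0.2404]
```

View pics/g2.png

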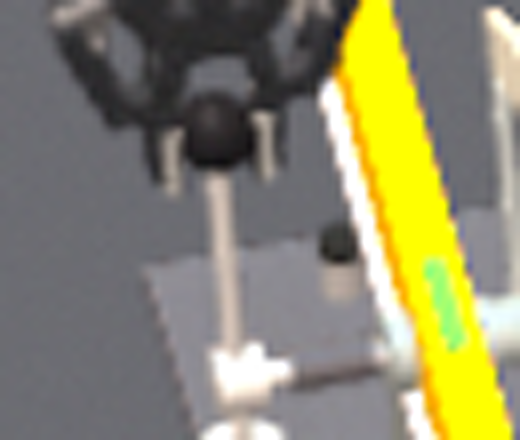

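The ball (218,130 in the crop) is still held deep between the pads and the beam is still on its rest. Now the actual lift.

```bash
sed -i 's/\[-.094,.13\*np.sin(p),0\])+\[0,0,.1225/[-.0935,.13*np.sin(p),0])+[0,0,.1130/; s/abs(d)-.15/abs(d)-.12/' plan.py
python3 - <<'E'
import plan
plan.st.update(phi=[[0,.2]],meas=[],cmd=[.5037,.1398,.2404],b=2.32,pend=None)
print(plan.tcp(.2))
plan.run(lambda t:-.35+(.385)*min(1,t/1.4),6,ncam=1)
E
```

```text
[0.5041 0.1402 0.2404]
clock 7.6 TCP phi 0.20106991772430377 cmd phi 0.2 F [ 4.3648 -2.842   6.4028] grip 61.076420545578
meas [-0.3499] est th -0.3500 om -0.0046 b 2.320 rms 0.0
phi [0.326 0.449 0.571 0.677 0.579 0.458] 
pred th [-0.35   -0.3487 -0.3435 -0.3315 -0.3103 -0.2804 -0.244 ] ... 0.034082759110321895 om at end 0.33194302387066615
rows 0.013, 0.053, -0.014, 0, 0, 0, 1, 0.023, 0.101, -0.034, 0, 0, 0, 1, 0.033, 0.146, -0.06, 0, 0, 0, 1, 0.041, 0.182, -0.087, 0, 0, 0, 1, 0.033, 0.149, -0.062, 0, 0, 0, 1, 0.024, 0.104, -0.036, 0, 0, 0, 1
```

Call:
jog_arm(rows=[0.013, 0.053, -0.014, 0, 0, 0, 1, 0.023, 0.101, -0.034, 0, 0, 0, 1, 0.033, 0.146, -0.06, 0, 0, 0, 1, 0.041, 0.182, -0.087, 0, 0, 0, 1, 0.033, 0.149, -0.062, 0, 0, 0, 1, 0.024, 0.104, -0.036, 0, 0, 0, 1])

```text
clock: 8.2
position: [0.5118, 0.1716, 0.2283]
eef_rot: [2.442, 1.975, 0.001]
ft_force: [4.1, -0.9, 0.1]
width: 0.0336
grasp_force: 63.0
```

Run:
```python
from plan import *
print(sense()["width"]);run(lambda t:-.2+(.235)*min(1,t/.8),5)
```

```text
0.03363985305957088
clock 8.3 TCP phi 0.46450985700254016 cmd phi 0.458 F [ 4.084  -0.8844  0.142 ] grip 63.02181959152222
meas [-0.2345, -0.2113] est th -0.1885 om 0.4825 b 2.326 rms 0.000574850497755507
phi [ 0.315  0.179  0.048 -0.078 -0.2  ] 
pred th [-0.1366 -0.0794 -0.0193  0.0414  0.1009  0.1571] ... 0.35 om at end 0.5833005051548572
rows -0.012, -0.056, 0.023, 0, 0, 0, 1, -0.025, -0.112, 0.038, 0, 0, 0, 1, -0.037, -0.167, 0.044, 0, 0, 0, 1, -0.048, -0.22, 0.043, 0, 0, 0, 1, -0.059, -0.271, 0.036, 0, 0, 0, 1
```

```bash
sed -i 's/abs(d)-.12/abs(d)-.22/; s/d\/.15,/d\/.3,/; s/np.r_\[(T\[10::10\]-g)/np.r_[(T[10::10]-g)/' plan.py
python3 - <<'E'
from plan import *
run(lambda t:.035,6,ncam=0,executed=False)
E
```

```text
clock 8.3 TCP phi 0.45011209450827144 cmd phi 0.458 F [ 6.5755 -0.6617 -1.8361] grip 62.92194843292236
meas [] est th -0.1885 om 0.4834 b 2.329 rms 0.0005592865701844859
phi [ 0.231  0.006 -0.218 -0.439 -0.66  -0.788] 
pred th [-0.1365 -0.0807 -0.0254  0.025   0.0664  0.0945  0.1067] ... 0.03629811122968742 om at end 0.21139779206162826
rows -0.02, -0.09, 0.033, 0, 0, 0, 1, -0.04, -0.184, 0.045, 0, 0, 0, 1, -0.061, -0.279, 0.034, 0, 0, 0, 1, -0.08, -0.367, 0.004, 0, 0, 0, 1, -0.097, -0.447, -0.046, 0, 0, 0, 1, -0.106, -0.487, -0.083, 0, 0, 0, 1
```

Call:
jog_arm(rows=[-0.02, -0.09, 0.033, 0, 0, 0, 1, -0.04, -0.184, 0.045, 0, 0, 0, 1, -0.061, -0.279, 0.034, 0, 0, 0, 1, -0.08, -0.367, 0.004, 0, 0, 0, 1, -0.097, -0.447, -0.046, 0, 0, 0, 1, -0.106, -0.487, -0.083, 0, 0, 0, 1])

```text
clock: 8.9
position: [0.4789, 0.0242, 0.2035]
eef_rot: [-2.444, -1.972, -0.001]
ft_force: [2.4, 2.6, 1.1]
width: 0.0336
grasp_force: 62.1
```

Run:
```python
from plan import *
print(sense()["width"]);run(lambda t:.035,6,ncam=1)
```

```text
0.03357914782343479
clock 8.95 TCP phi -0.7949891865691863 cmd phi -0.788 F [2.442  2.5894 1.0745] grip 62.053120136260986
meas [0.0159] est th 0.0207 om 0.0267 b 2.055 rms 0.0027752735108348228
phi [-0.544 -0.306 -0.075  0.153  0.377  0.599] 
pred th [ 0.015  -0.003  -0.0284 -0.0568 -0.0841 -0.1061 -0.1189] ... 0.040044840314545554 om at end -0.1851829584354153
rows 0.018, 0.081, 0.065, 0, 0, 0, 1, 0.037, 0.172, 0.108, 0, 0, 0, 1, 0.058, 0.268, 0.126, 0, 0, 0, 1, 0.079, 0.365, 0.123, 0, 0, 0, 1, 0.099, 0.456, 0.097, 0, 0, 0, 1, 0.117, 0.539, 0.052, 0, 0, 0, 1
```

```bash
sed -i 's/abs(d)-.22/abs(d)-.3/; s/LAG=.03/LAG=.0/' plan.py
python3 - <<'E'
from plan import *
st["b"]=2.32
run(lambda t:.035,5,ncam=0,executed=False)
E
```

```text
clock 8.95 TCP phi -0.8052209487198156 cmd phi -0.788 F [ 1.3752 -2.8702  3.0154] grip 62.52956986427307
meas [] est th 0.0176 om -0.0264 b 2.144 rms 0.0020051717917756195
phi [-0.481 -0.176  0.127  0.428  0.728] 
pred th [ 0.0069 -0.0136 -0.0378 -0.0596 -0.0729 -0.073 ] ... 0.03430557163925315 om at end -0.07819899434188422
rows 0.023, 0.104, 0.078, 0, 0, 0, 1, 0.049, 0.226, 0.121, 0, 0, 0, 1, 0.077, 0.354, 0.124, 0, 0, 0, 1, 0.103, 0.476, 0.089, 0, 0, 0, 1, 0.126, 0.582, 0.018, 0, 0, 0, 1
```

Call:
jog_arm(rows=[0.023, 0.104, 0.078, 0, 0, 0, 1, 0.049, 0.226, 0.121, 0, 0, 0, 1, 0.077, 0.354, 0.124, 0, 0, 0, 1, 0.103, 0.476, 0.089, 0, 0, 0, 1, 0.126, 0.582, 0.018, 0, 0, 0, 1])

```text
clock: 9.45
position: [0.5185, 0.2014, 0.21]
eef_rot: [2.442, 1.974, 0.005]
ft_force: [10.3, -10.8, -3.8]
width: 0.0335
grasp_force: 66.5
```

```bash
sed -i 's/-g)\/.05,V\[10::10\]\/.4,d\/.3/-g)\/.06,V[10::10]\/.3,d\/.3/; s/T\[10::10\])\/1.5/T[10::10])\/.6/' plan.py
python3 - <<'E'
from plan import *
print(sense()["width"]);run(lambda t:.035,6,ncam=2)
E
```

```text
0.03347257860051559
clock 9.55 TCP phi 0.7513983581943788 cmd phi 0.728 F [ 10.2575 -10.7697  -3.7934] grip 66.5172028541565
meas [-0.1426, -0.1455] est th -0.1419 om -0.0287 b 2.085 rms 0.013547324311987994
phi [ 0.757  0.537  0.265  0.036 -0.121 -0.206] 
pred th [-0.1377 -0.1213 -0.0964 -0.0681 -0.0404 -0.0163  0.0031] ... 0.03480539001277264 om at end 0.22127051904319248
rows 0.002, 0.009, -0.009, 0, 0, 0, 1, -0.014, -0.065, 0.049, 0, 0, 0, 1, -0.037, -0.171, 0.095, 0, 0, 0, 1, -0.058, -0.267, 0.109, 0, 0, 0, 1, -0.072, -0.333, 0.106, 0, 0, 0, 1, -0.08, -0.369, 0.101, 0, 0, 0, 1
```

```bash
python3 - <<'E'
s=open('plan.py').read()
s=s.replace("""    for i in range(n):
        om+=DT*(A*th+b*(phi[i]-th)-.17*om)""","""    dphi=np.diff(np.r_[phi,phi[-1]])/DT
    for i in range(n):
        om+=DT*(A*th+b*(phi[i]-th)+.05*b*(dphi[i]-om)-.17*om)""").replace(">now-2.2",">now-WIN").replace("LAG=.0","LAG=.0; WIN=2.2")
open('plan.py','w').write(s)
E
python3 - <<'E'
import plan; from plan import *
M=np.array(st["meas"]);pw=np.array(st["phi"]);print(M)
t0=M[0,0];n=int(round((M[-1,0]-t0)/DT));t=t0+DT*np.arange(n+1)
def mk(x): return sim(-.35,0,t0,np.interp(t-x[1],pw[:,0],pw[:,1])+x[2],x[0],n)[0]
f=least_squares(lambda x:np.r_[(np.interp(M[:,0],t,mk(x))-M[:,1])/.006,(x[0]-2.32)/.35,x[1]/.03,x[2]/.02],[2.32,0,0]);print(f.x,f.fun*.006)
st["b"]=2.32; plan.WIN=2.5
run(lambda t:.035,6,ncam=0,executed=False)
E
```

```text
[[ 7.55   -0.3499]
 [ 8.2    -0.2345]
 [ 8.25   -0.2113]
 [ 8.9     0.0159]
 [ 9.45   -0.1426]
 [ 9.5    -0.1455]]
[ 2.5259  0.002  -0.024 ] [-0.0001  0.0001 -0.0004 -0.0029  0.0007  0.001   0.0035  0.0004 -0.0072]
clock 9.55 TCP phi 0.7867926934473227 cmd phi 0.728 F [7.5855 4.0999 9.4055] grip 66.84155344963074
meas [] est th -0.1362 om 0.0872 b 2.376 rms 0.008728532516484071
phi [ 0.629  0.377  0.128 -0.056 -0.163 -0.207] 
pred th [-0.1203 -0.0947 -0.0653 -0.037  -0.0127  0.0062  0.0198] ... 0.03492385171073806 om at end 0.16424322007781084
rows -0.007, -0.033, 0.027, 0, 0, 0, 1, -0.027, -0.126, 0.079, 0, 0, 0, 1, -0.049, -0.228, 0.106, 0, 0, 0, 1, -0.066, -0.306, 0.109, 0, 0, 0, 1, -0.076, -0.351, 0.104, 0, 0, 0, 1, -0.08, -0.369, 0.1, 0, 0, 0, 1
```

```bash
python3 - <<'E'
s=open('plan.py').read()
s=s.replace("""    st["meas"]+=new; now""","""        st["phi"].append([t,mphi()])
    st["phi"].append([sense()["clock"]+1e-3,mphi()]); st["phi"].sort(key=lambda r:r[0])
    st["meas"]+=new; now""")
s=s.replace("def run(","def mphi(): return float(np.arcsin((R.T@(np.array(sense()['position'])-O))[1]/.13))\ndef run(")
s=s.replace("[[t0,st[\"phi\"][-1][1]]]+","")
s=s.replace("np.interp(np.asarray(t)-LAG,pw[:,0],pw[:,1])","np.interp(np.asarray(t),pw[:,0],pw[:,1])")
s=s.replace("sim(x[0],x[1],t0,ph,x[2],n)","sim(x[0],x[1],t0,ph+x[3],x[2],n)").replace("(x[2]-st[\"b\"])/.15,","(x[2]-st[\"b\"])/.06,(x[3]-st[\"off\"])/.015,")
s=s.replace("*.3,st[\"b\"]],x_scale=[.1,.1,.3])","*.3,st[\"b\"],st[\"off\"]],x_scale=[.1,.1,.3,.1])").replace("f.fun[:-2]","f.fun[:-3]")
s=s.replace("b=.5*","b=.5*").replace("st[\"b\"]=.5*st[\"b\"]+.5*b","st['b']=b; off=st['off']=x[3]").replace("om %.4f b %.3f\"%(th,om,b)","om %.4f b %.3f off %.3f\"%(th,om,b,off)")
s=s.replace("sim(th,om,0,full(k),b,N)","sim(th,om,0,full(k)+off,b,N)").replace("d/.3,","d/.15,").replace("np.full(hor,-(A/b-1)*g[-1])","np.full(hor,-(A/b-1)*g[-1]-off)").replace("(k+(A/b-1)","(k+off+(A/b-1)")
open('plan.py','w').write(s)
E
python3 - <<'E'
import plan; from plan import *
st["phi"][-1:]=[[9.45,.751]]
st["off"]=-.024;st["b"]=2.5; plan.WIN=2.5
run(lambda t:.035,6,ncam=0,executed=False)
print(plan.st["phi"][-4:])
E
```

```text
clock 9.55 TCP phi 0.7867926934473227 cmd phi 0.7867926934473227 F [7.5855 4.0999 9.4055] grip 66.84155344963074
meas [] est th -0.1423 om 0.0803 b 2.525 off -0.025 rms 0.00145835321405772
phi [ 0.593  0.373  0.176  0.023 -0.08  -0.137] 
pred th [-0.1271 -0.1026 -0.0741 -0.0456 -0.02    0.0012  0.0175] ... 0.03447478162672293 om at end 0.1895371002214838
rows -0.01, -0.045, 0.036, 0, 0, 0, 1, -0.027, -0.128, 0.08, 0, 0, 0, 1, -0.045, -0.208, 0.103, 0, 0, 0, 1, -0.059, -0.272, 0.11, 0, 0, 0, 1, -0.068, -0.316, 0.108, 0, 0, 0, 1, -0.073, -0.34, 0.106, 0, 0, 0, 1
[[9.25, 0.127], [9.35, 0.428], [9.45, 0.751], [9.551, 0.7867926934473227]]
```

Now the fit rms is 0.0015 rad. Executing.

Call:
jog_arm(rows=[-0.01, -0.045, 0.036, 0, 0, 0, 1, -0.027, -0.128, 0.08, 0, 0, 0, 1, -0.045, -0.208, 0.103, 0, 0, 0, 1, -0.059, -0.272, 0.11, 0, 0, 0, 1, -0.068, -0.316, 0.108, 0, 0, 0, 1, -0.073, -0.34, 0.106, 0, 0, 0, 1])

```text
clock: 10.15
position: [0.4951, 0.097, 0.2414]
eef_rot: [-2.444, -1.973, -0.001]
ft_force: [5.1, 2.7, 0.8]
width: 0.0336
grasp_force: 64.6
```

Run:
```python
from plan import *
print(sense()["width"]);run(lambda t:.035,6,ncam=2)
```

```text
0.03360696692501553
clock 10.25 TCP phi -0.1412332458750974 cmd phi -0.14387377219927108 F [5.1376 2.7015 0.7757] grip 64.61602807044983
meas [0.002, 0.01] est th 0.0177 om 0.1407 b 2.539 off -0.027 rms 0.0008201445215495198
phi [-0.147 -0.131 -0.104 -0.075 -0.047 -0.024] 
pred th [0.0293 0.0368 0.0409 0.0426 0.0426 0.0416 0.0401] ... 0.03506888999540744 om at end -0.012587075747227446
rows -0.001, -0.004, -0.001, 0, 0, 0, 1, 0, 0.003, -0, 0, 0, 0, 1, 0.003, 0.014, 0.001, 0, 0, 0, 1, 0.005, 0.026, 0.002, 0, 0, 0, 1, 0.008, 0.038, 0.003, 0, 0, 0, 1, 0.01, 0.048, 0.004, 0, 0, 0, 1
```

Call:
jog_arm(rows=[-0.001, -0.004, -0.001, 0, 0, 0, 1, 0, 0.003, 0, 0, 0, 0, 1, 0.003, 0.014, 0.001, 0, 0, 0, 1, 0.005, 0.026, 0.002, 0, 0, 0, 1, 0.008, 0.038, 0.003, 0, 0, 0, 1, 0.01, 0.048, 0.004, 0, 0, 0, 1])

```text
clock: 10.85
position: [0.4984, 0.1118, 0.2431]
eef_rot: [2.444, 1.974, 0.0]
ft_force: [0.9, -2.1, 13.5]
width: 0.0333
grasp_force: 65.3
```

Run:
```python
from plan import *
run(lambda t:.035,7,ncam=2)
c=cam("side"); x0,y0=318,122
a=cv2.convertScaleAbs(cv2.resize(c.im[y0:y0+50,x0:x0+40],None,fx=10,fy=10,interpolation=cv2.INTER_CUBIC)[:,:,::-1].copy(),alpha=1.6,beta=-20)
cv2.imwrite("pics/k1.png",a)
```

```text
clock 10.95 TCP phi -0.02419003226728567 cmd phi -0.022571979515494483 F [ 0.9143 -2.1402 13.4694] grip 65.31556963920593
meas [0.0335, 0.0315] est th 0.0305 om -0.0350 b 2.553 off -0.030 rms 0.0010399805756339635
phi [0.038 0.063 0.066 0.058 0.045 0.031 0.019] 
pred th [0.0273 0.025  0.0241 0.0243 0.0254 0.027  0.0288 0.0305] ... 0.03494254187610656 om at end 0.017901036900603236
rows 0.006, 0.026, -0.001, 0, 0, 0, 1, 0.008, 0.037, -0.001, 0, 0, 0, 1, 0.008, 0.038, -0.001, 0, 0, 0, 1, 0.007, 0.035, -0.001, 0, 0, 0, 1, 0.006, 0.029, -0.001, 0, 0, 0, 1, 0.005, 0.023, -0.001, 0, 0, 0, 1, 0.004, 0.018, -0, 0, 0, 0, 1
```

View pics/k1.png

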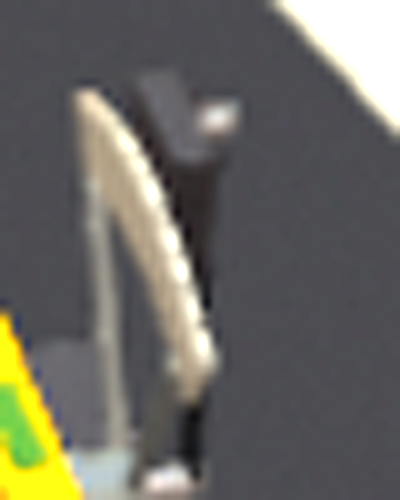

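The pointer is now upright and meets the dark fork body, running up from (190,450) in the crop to behind the prongs, so it looks centred. I'll keep balancing.

Call:
jog_arm(rows=[0.006, 0.026, -0.001, 0, 0, 0, 1, 0.008, 0.037, -0.001, 0, 0, 0, 1, 0.008, 0.038, -0.001, 0, 0, 0, 1, 0.007, 0.035, -0.001, 0, 0, 0, 1, 0.006, 0.029, -0.001, 0, 0, 0, 1, 0.005, 0.023, -0.001, 0, 0, 0, 1, 0.004, 0.018, 0, 0, 0, 0, 1])

```text
clock: 11.7
position: [0.4996, 0.1169, 0.2429]
eef_rot: [2.444, 1.974, -0.0]
ft_force: [3.1, -2.4, 7.2]
width: 0.033
grasp_force: 65.7
```

Run:
```python
from plan import *
st["pend"]["t"]=11.0
run(lambda t:.035,8,ncam=2)
```

```text
clock 11.8 TCP phi 0.01609129940615409 cmd phi 0.015060735790702101 F [ 3.0881 -2.4196  7.1756] grip 65.71743965148926
meas [0.0139, 0.0126] est th 0.0128 om -0.0092 b 2.555 off -0.035 rms 0.0005306751785797691
phi [0.067 0.08  0.073 0.056 0.037 0.021 0.01  0.002] 
pred th [0.0123 0.013  0.015  0.0178 0.0211 0.0244 0.0275 0.0301 0.0321] ... 0.03490651069597997 om at end 0.023558404835631718
rows 0.004, 0.02, -0.001, 0, 0, 0, 1, 0.005, 0.026, -0.002, 0, 0, 0, 1, 0.005, 0.023, -0.001, 0, 0, 0, 1, 0.003, 0.016, -0.001, 0, 0, 0, 1, 0.001, 0.008, -0.001, 0, 0, 0, 1, 0, 0.001, -0, 0, 0, 0, 1, -0.001, -0.004, -0, 0, 0, 0, 1, -0.002, -0.007, -0, 0, 0, 0, 1
```

Call:
jog_arm(rows=[0.004, 0.02, -0.001, 0, 0, 0, 1, 0.005, 0.026, -0.002, 0, 0, 0, 1, 0.005, 0.023, -0.001, 0, 0, 0, 1, 0.003, 0.016, -0.001, 0, 0, 0, 1, 0.001, 0.008, -0.001, 0, 0, 0, 1, 0, 0.001, 0, 0, 0, 0, 1, -0.001, -0.004, 0, 0, 0, 0, 1, -0.002, -0.007, 0, 0, 0, 0, 1])

```text
clock: 12.6
position: [0.499, 0.1147, 0.2425]
eef_rot: [2.444, 1.973, 0.0]
ft_force: [6.4, -1.6, 1.7]
width: 0.0335
grasp_force: 65.8
```

Run:
```python
from plan import *
run(lambda t:.035,8,ncam=2)
```

```text
clock 12.7 TCP phi -0.0007885656190791603 cmd phi -0.000997300720286073 F [ 6.3698 -1.6082  1.701 ] grip 65.81298351287842
meas [0.0262, 0.0267] est th 0.0275 om 0.0103 b 2.555 off -0.036 rms 0.00027312600672987626
phi [0.015 0.022 0.023 0.022 0.019 0.017 0.015 0.014] 
pred th [0.0283 0.0291 0.03   0.0309 0.0318 0.0326 0.0333 0.0339 0.0343] ... 0.034980562310087816 om at end 0.005310651482321549
rows 0.001, 0.005, -0, 0, 0, 0, 1, 0.002, 0.008, -0, 0, 0, 0, 1, 0.002, 0.009, -0, 0, 0, 0, 1, 0.002, 0.008, -0, 0, 0, 0, 1, 0.002, 0.007, -0, 0, 0, 0, 1, 0.002, 0.006, -0, 0, 0, 0, 1, 0.001, 0.005, -0, 0, 0, 0, 1, 0.001, 0.005, -0, 0, 0, 0, 1
```

Call:
jog_arm(rows=[0.001, 0.005, 0, 0, 0, 0, 1, 0.002, 0.008, 0, 0, 0, 0, 1, 0.002, 0.009, 0, 0, 0, 0, 1, 0.002, 0.008, 0, 0, 0, 0, 1, 0.002, 0.007, 0, 0, 0, 0, 1, 0.002, 0.006, 0, 0, 0, 0, 1, 0.001, 0.005, 0, 0, 0, 0, 1, 0.001, 0.005, 0, 0, 0, 0, 1])

```text
clock: 13.5
position: [0.4993, 0.1161, 0.2425]
eef_rot: [2.444, 1.973, 0.0]
ft_force: [7.2, -0.9, 1.9]
width: 0.0336
grasp_force: 65.7
```

Run:
```python
from plan import *
run(lambda t:.035,8,ncam=2)
```

```text
clock 13.6 TCP phi 0.009702616367691272 cmd phi 0.010396237532811752 F [ 7.2312 -0.9367  1.9182] grip 65.70914268493652
meas [0.0314, 0.0315] est th 0.0314 om -0.0017 b 2.555 off -0.037 rms 0.0002690278979862565
phi [0.024 0.029 0.029 0.027 0.024 0.021 0.018 0.017] 
pred th [0.0313 0.0313 0.0315 0.0319 0.0324 0.033  0.0335 0.034  0.0344] ... 0.03498392417001522 om at end 0.004359446949464796
rows 0.001, 0.004, -0, 0, 0, 0, 1, 0.002, 0.006, -0.001, 0, 0, 0, 1, 0.002, 0.006, -0.001, 0, 0, 0, 1, 0.002, 0.005, -0, 0, 0, 0, 1, 0.001, 0.004, -0, 0, 0, 0, 1, 0.001, 0.003, -0, 0, 0, 0, 1, 0.001, 0.002, -0, 0, 0, 0, 1, 0.001, 0.001, -0, 0, 0, 0, 1
```

Call:
jog_arm(rows=[0.001, 0.004, 0, 0, 0, 0, 1, 0.002, 0.006, -0.001, 0, 0, 0, 1, 0.002, 0.006, -0.001, 0, 0, 0, 1, 0.002, 0.005, 0, 0, 0, 0, 1, 0.001, 0.004, 0, 0, 0, 0, 1, 0.001, 0.003, 0, 0, 0, 0, 1, 0.001, 0.002, 0, 0, 0, 0, 1, 0.001, 0.001, 0, 0, 0, 0, 1])

```text
clock: 14.4
position: [0.4994, 0.1164, 0.2425]
eef_rot: [2.444, 1.973, -0.0]
ft_force: [5.1, -2.0, 2.5]
width: 0.0333
grasp_force: 65.8
```

Run:
```python
from plan import *
run(lambda t:.035,8,ncam=2)
```

```text
clock 14.5 TCP phi 0.012632685671697279 cmd phi 0.012428225910813722 F [ 5.1159 -2.0235  2.4513] grip 65.79902529716492
meas [0.0351, 0.0351] est th 0.0354 om 0.0041 b 2.555 off -0.037 rms 7.364405861131047e-05
phi [0.011 0.012 0.013 0.015 0.016 0.017 0.018 0.019] 
pred th [0.0357 0.0359 0.0359 0.0358 0.0357 0.0355 0.0354 0.0352 0.0351] ... 0.035005378091128955 om at end -0.001221746965984918
rows -0.001, -0.002, -0, 0, 0, 0, 1, -0.001, -0.002, -0, 0, 0, 0, 1, -0.001, -0.001, -0, 0, 0, 0, 1, -0.001, -0.001, -0, 0, 0, 0, 1, -0, -0, -0, 0, 0, 0, 1, -0, 0, -0, 0, 0, 0, 1, -0, 0.001, -0, 0, 0, 0, 1, -0, 0.001, -0, 0, 0, 0, 1
```

Call:
jog_arm(rows=[-0.001, -0.002, 0, 0, 0, 0, 1, -0.001, -0.002, 0, 0, 0, 0, 1, -0.001, -0.001, 0, 0, 0, 0, 1, -0.001, -0.001, 0, 0, 0, 0, 1, 0, 0, 0, 0, 0, 0, 1, 0, 0, 0, 0, 0, 0, 1, 0, 0.001, 0, 0, 0, 0, 1, 0, 0.001, 0, 0, 0, 0, 1])

```text
clock: 15.3
position: [0.4995, 0.1167, 0.2425]
eef_rot: [2.444, 1.973, -0.0]
ft_force: [5.9, -1.4, 2.6]
width: 0.0335
grasp_force: 65.9
```

Run:
```python
from plan import *
run(lambda t:.035,8,ncam=2)
```

```text
clock 15.4 TCP phi 0.015125024927489733 cmd phi 0.014833650288397551 F [ 5.9181 -1.3736  2.6389] grip 65.8530056476593
meas [0.0365, 0.0367] est th 0.0366 om 0.0001 b 2.555 off -0.036 rms 9.30048262880842e-05
phi [0.013 0.013 0.014 0.016 0.017 0.018 0.018 0.019] 
pred th [0.0366 0.0365 0.0363 0.0361 0.0358 0.0356 0.0354 0.0352 0.0351] ... 0.03500596036912241 om at end -0.0013832063434857137
rows -0.001, -0.002, -0, 0, 0, 0, 1, -0.001, -0.002, -0, 0, 0, 0, 1, -0.001, -0.002, -0, 0, 0, 0, 1, -0, -0.001, -0, 0, 0, 0, 1, -0, -0.001, -0, 0, 0, 0, 1, -0, -0, -0, 0, 0, 0, 1, -0, -0, -0, 0, 0, 0, 1, -0, 0, -0, 0, 0, 0, 1
```

Call:
jog_arm(rows=[-0.001, -0.002, 0, 0, 0, 0, 1, -0.001, -0.002, 0, 0, 0, 0, 1, -0.001, -0.002, 0, 0, 0, 0, 1, 0, -0.001, 0, 0, 0, 0, 1, 0, -0.001, 0, 0, 0, 0, 1, 0, 0, 0, 0, 0, 0, 1, 0, 0, 0, 0, 0, 0, 1, 0, 0, 0, 0, 0, 0, 1])

```text
clock: 16.2
position: [0.4995, 0.1167, 0.2425]
eef_rot: [2.444, 1.973, -0.0]
ft_force: [5.7, -2.8, 1.9]
width: 0.0336
grasp_force: 65.9
```

Run:
```python
from plan import *
run(lambda t:.035,8,ncam=2)
```

```text
clock 16.3 TCP phi 0.0148862410486802 cmd phi 0.014897326723751308 F [ 5.726  -2.8067  1.944 ] grip 65.8518934249878
meas [0.0384, 0.0385] est th 0.0387 om 0.0036 b 2.554 off -0.035 rms 0.00011905414746423481
phi [0.005 0.003 0.005 0.008 0.011 0.015 0.017 0.019] 
pred th [0.0389 0.0389 0.0386 0.0382 0.0376 0.037  0.0364 0.0359 0.0356] ... 0.03501757322622852 om at end -0.004416846190762894
rows -0.001, -0.006, -0, 0, 0, 0, 1, -0.002, -0.007, -0, 0, 0, 0, 1, -0.001, -0.006, -0, 0, 0, 0, 1, -0.001, -0.005, -0, 0, 0, 0, 1, -0.001, -0.003, -0, 0, 0, 0, 1, -0.001, -0.002, -0, 0, 0, 0, 1, -0, -0.001, -0, 0, 0, 0, 1, -0, 0, -0, 0, 0, 0, 1
```

Call:
jog_arm(rows=[-0.001, -0.006, 0, 0, 0, 0, 1, -0.002, -0.007, 0, 0, 0, 0, 1, -0.001, -0.006, 0, 0, 0, 0, 1, -0.001, -0.005, 0, 0, 0, 0, 1, -0.001, -0.003, 0, 0, 0, 0, 1, -0.001, -0.002, 0, 0, 0, 0, 1, 0, -0.001, 0, 0, 0, 0, 1, 0, 0, 0, 0, 0, 0, 1])

```text
clock: 17.1
position: [0.4995, 0.1167, 0.2425]
eef_rot: [2.444, 1.973, -0.0]
ft_force: [5.7, -2.1, 2.6]
width: 0.0333
grasp_force: 65.9
```

Run:
```python
from plan import *
run(lambda t:.035,8,ncam=2)
```

```text
clock 17.2 TCP phi 0.01508909769491534 cmd phi 0.015265414654610815 F [ 5.7204 -2.1229  2.601 ] grip 65.85452198982239
meas [0.034, 0.0339] est th 0.0334 om -0.0083 b 2.555 off -0.036 rms 0.00012803341787149077
phi [0.027 0.031 0.03  0.028 0.024 0.021 0.018 0.016] 
pred th [0.0326 0.0322 0.0321 0.0323 0.0326 0.0331 0.0336 0.034  0.0344] ... 0.03498478350960776 om at end 0.004063943338445402
rows 0.001, 0.003, -0, 0, 0, 0, 1, 0.001, 0.005, -0.001, 0, 0, 0, 1, 0.001, 0.005, -0.001, 0, 0, 0, 1, 0.001, 0.004, -0.001, 0, 0, 0, 1, 0, 0.002, -0, 0, 0, 0, 1, 0, 0.001, -0, 0, 0, 0, 1, -0, -0, -0, 0, 0, 0, 1, -0, -0.001, -0, 0, 0, 0, 1
```

Call:
jog_arm(rows=[0.001, 0.003, 0, 0, 0, 0, 1, 0.001, 0.005, -0.001, 0, 0, 0, 1, 0.001, 0.005, -0.001, 0, 0, 0, 1, 0.001, 0.004, -0.001, 0, 0, 0, 1, 0, 0.002, 0, 0, 0, 0, 1, 0, 0.001, 0, 0, 0, 0, 1, 0, 0, 0, 0, 0, 0, 1, 0, -0.001, 0, 0, 0, 0, 1])

```text
clock: 18.0
position: [0.4994, 0.1164, 0.2425]
eef_rot: [2.444, 1.973, -0.0]
ft_force: [5.1, -0.6, 2.5]
width: 0.0335
grasp_force: 65.8
```

Run:
```python
from plan import *
run(lambda t:min(.42,.035+.12*t),8,ncam=2,hor=26)
```

```text
clock 18.1 TCP phi 0.012708622609373306 cmd phi 0.012264857525239366 F [ 5.0984 -0.5779  2.5117] grip 65.78986644744873
meas [0.0336, 0.0336] est th 0.0338 om 0.0015 b 2.555 off -0.036 rms 0.00011693024914581567
phi [ 0.128  0.168  0.16   0.129  0.088  0.047  0.012 -0.016] 
pred th [0.0351 0.0399 0.0483 0.0599 0.0738 0.0891 0.105  0.1208 0.1362] ... 0.32445802796896456 om at end 0.1567679107709523
rows 0.01, 0.047, -0.004, 0, 0, 0, 1, 0.013, 0.064, -0.006, 0, 0, 0, 1, 0.013, 0.061, -0.006, 0, 0, 0, 1, 0.01, 0.048, -0.004, 0, 0, 0, 1, 0.006, 0.03, -0.002, 0, 0, 0, 1, 0.002, 0.013, -0.001, 0, 0, 0, 1, -0.001, -0.002, -0, 0, 0, 0, 1, -0.003, -0.014, -0, 0, 0, 0, 1
```

The pointer held between the prongs from about 10.2 s to 18.1 s. Now I'll lower the beam gently at about 0.15 rad/s.

Call:
jog_arm(rows=[0.01, 0.047, -0.004, 0, 0, 0, 1, 0.013, 0.064, -0.006, 0, 0, 0, 1, 0.013, 0.061, -0.006, 0, 0, 0, 1, 0.01, 0.048, -0.004, 0, 0, 0, 1, 0.006, 0.03, -0.002, 0, 0, 0, 1, 0.002, 0.013, -0.001, 0, 0, 0, 1, -0.001, -0.002, 0, 0, 0, 0, 1, -0.003, -0.014, 0, 0, 0, 0, 1])

```text
clock: 18.9
position: [0.4986, 0.1125, 0.2419]
eef_rot: [-2.445, -1.973, -0.0]
ft_force: [9.0, 1.2, -8.8]
width: 0.0337
grasp_force: 65.8
```

Run:
```python
from plan import *
th=st["meas"][-1][1]
run(lambda t:min(.42,.15+.12*t),7,ncam=2,hor=20)
```

```text
clock 19.0 TCP phi -0.018020004530720935 cmd phi -0.018758639567213072 F [ 8.9952  1.2485 -8.8321] grip 65.82622647285461
meas [0.1192, 0.1274] est th 0.1348 om 0.1524 b 2.555 off -0.036 rms 0.00017440758985352904
phi [-0.029 -0.041 -0.052 -0.062 -0.07  -0.077 -0.083] 
pred th [0.1499 0.1648 0.1794 0.1936 0.2074 0.2208 0.2338 0.2465] ... 0.34999999948360555 om at end 0.12840544368499573
rows -0.002, -0.005, -0.001, 0, 0, 0, 1, -0.003, -0.01, -0.001, 0, 0, 0, 1, -0.004, -0.015, -0.001, 0, 0, 0, 1, -0.005, -0.019, -0.001, 0, 0, 0, 1, -0.005, -0.023, -0.001, 0, 0, 0, 1, -0.006, -0.026, -0.002, 0, 0, 0, 1, -0.007, -0.028, -0.002, 0, 0, 0, 1
```

Call:
jog_arm(rows=[-0.002, -0.005, -0.001, 0, 0, 0, 1, -0.003, -0.01, -0.001, 0, 0, 0, 1, -0.004, -0.015, -0.001, 0, 0, 0, 1, -0.005, -0.019, -0.001, 0, 0, 0, 1, -0.005, -0.023, -0.001, 0, 0, 0, 1, -0.006, -0.026, -0.002, 0, 0, 0, 1, -0.007, -0.028, -0.002, 0, 0, 0, 1])

```text
clock: 19.7
position: [0.4966, 0.104, 0.2416]
eef_rot: [-2.447, -1.97, -0.001]
ft_force: [8.9, 0.4, -4.2]
width: 0.034
grasp_force: 63.3
```

Run:
```python
from plan import *
run(lambda t:min(.40,.26+.12*t),7,ncam=2,hor=16)
```

```text
clock 19.8 TCP phi -0.08513347162489339 cmd phi -0.08542081808693013 F [ 8.9288  0.3754 -4.2325] grip 63.33022713661194
meas [0.2313, 0.2396] est th 0.2448 om 0.1231 b 2.555 off -0.037 rms 0.0006183028205481473
phi [-0.074 -0.08  -0.096 -0.114 -0.13  -0.141 -0.145] 
pred th [0.2572 0.2698 0.2825 0.295  0.3071 0.3186 0.3295 0.3398] ... 0.35 om at end 0.1059971260147152
rows 0.001, 0.004, 0, 0, 0, 0, 1, 0.001, 0.001, 0, 0, 0, 0, 1, -0.001, -0.006, -0, 0, 0, 0, 1, -0.002, -0.013, -0.001, 0, 0, 0, 1, -0.004, -0.02, -0.002, 0, 0, 0, 1, -0.005, -0.024, -0.003, 0, 0, 0, 1, -0.005, -0.026, -0.003, 0, 0, 0, 1
```

Call:
jog_arm(rows=[0.001, 0.002, 0, 0, 0, 0, 1, 0.001, 0.001, 0, 0, 0, 0, 1, -0.001, -0.006, 0, 0, 0, 0, 1, -0.002, -0.013, -0.001, 0, 0, 0, 1, -0.004, -0.02, -0.002, 0, 0, 0, 1, -0.005, -0.024, -0.003, 0, 0, 0, 1, -0.005, -0.026, -0.003, 0, 0, 0, 1])

```text
clock: 20.5
position: [0.495, 0.0965, 0.2407]
eef_rot: [-2.446, -1.971, -0.001]
ft_force: [6.9, 2.3, -3.1]
width: 0.0331
grasp_force: 60.2
```

Run:
```python
from plan import *
run(lambda t:min(.40,.36+.12*t),3,ncam=3,hor=8)
print(st["cmd"],tcp(.35))
```

```text
clock 20.65 TCP phi -0.1449815875865535 cmd phi -0.14423709806760682 F [ 6.8835  2.2951 -3.0534] grip 60.17319917678833
meas [0.2907, 0.2912, 0.2907] est th 0.2930 om 0.0091 b 2.594 off -0.054 rms 0.001582515194484353
phi [0.009 0.052 0.039] 
pred th [0.2949 0.3002 0.3091 0.321 ] ... 0.35 om at end 0.10400038727162718
rows 0.014, 0.065, 0.005, 0, 0, 0, 1, 0.018, 0.083, 0.004, 0, 0, 0, 1, 0.017, 0.078, 0.004, 0, 0, 0, 1
[0.4947000000000001, 0.09659999999999999, 0.24159999999999998] [0.5081 0.1585 0.2351]
```

Call:
jog_arm(rows=[0.014, 0.065, 0.005, 0, 0, 0, 1, 0.018, 0.083, 0.004, 0, 0, 0, 1, 0.017, 0.078, 0.004, 0, 0, 0, 1])

```text
clock: 20.95
position: [0.5004, 0.1206, 0.2426]
eef_rot: [2.444, 1.974, 0.001]
ft_force: [3.0, -2.0, 7.3]
width: 0.0327
grasp_force: 59.4
```

Run:
```python
from plan import *
run(lambda t:min(.40,.36+.12*t),3,ncam=3,hor=8)
c=cam("side"); print(endrow(c))
cv2.imwrite("pics/m1.png",cv2.resize(c.im[100:235,270:390],None,fx=4.4,fy=4.4,interpolation=cv2.INTER_CUBIC)[:,:,::-1])
```

```text
clock 21.1 TCP phi 0.04521443332735121 cmd phi 0.03528333572850856 F [ 3.0352 -1.971   7.3158] grip 59.41577732563019
meas [0.2916, 0.2943, 0.2958] est th 0.3050 om 0.1075 b 2.623 off -0.062 rms 0.0032981467106178884
phi [ 0.008 -0.023 -0.045] 
pred th [0.317  0.3309 0.3461 0.35  ] ... 0.35 om at end 0.15667340679102565
rows -0.003, -0.014, 0.001, 0, 0, 0, 1, -0.006, -0.027, 0.001, 0, 0, 0, 1, -0.008, -0.036, 0, 0, 0, 0, 1
(np.float64(181.41464471403813), np.float64(10.8625))
```

View pics/m1.png

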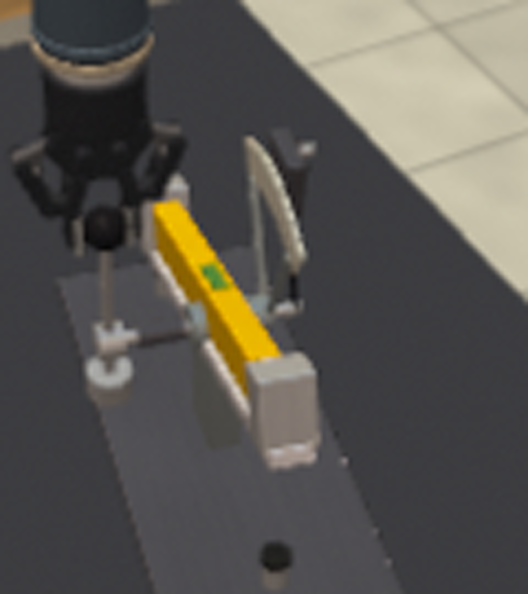

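The crop shows the right-hand block raised (285,370) and hiding part of the yellow end, so my tilt reading is less accurate up here. I'll keep lowering slowly and watch for the reading to stop changing.

Call:
jog_arm(rows=[-0.005, -0.023, 0, 0, 0, 0, 1, -0.01, -0.046, -0.001, 0, 0, 0, 1, -0.015, -0.067, -0.003, 0, 0, 0, 1])

```text
clock: 21.45
position: [0.4956, 0.0996, 0.2406]
eef_rot: [-2.445, -1.972, -0.001]
ft_force: [10.8, 2.7, -13.5]
width: 0.0324
grasp_force: 60.8
```

Run:
```python
import plan; from plan import *
plan.WIN=1.0; st["b"]=2.555; st["off"]=-.055
c0=np.array(st["cmd"]); st["pend"]=dict(t=21.15,phi=[-.02,-.07,-.12],cmd=list(c0+.3*np.array([-.015,-.067,-.003])))
run(lambda t:.36+.12*t,4,ncam=3,hor=8)
```

```text
clock 21.6 TCP phi -0.12035462487763017 cmd phi -0.12030766624840947 F [ 10.7919   2.6707 -13.4692] grip 60.78283131122589
meas [0.328, 0.3301, 0.3324] est th 0.3385 om 0.0829 b 2.558 off -0.056 rms 0.0014062118240310063
phi [-0.124 -0.125 -0.126 -0.126] 
pred th [0.3467 0.35   0.35   0.35   0.35  ] ... 0.35 om at end 0.0
rows -0, -0.002, 0, 0, 0, 0, 1, -0, -0.003, 0, 0, 0, 0, 1, -0, -0.003, 0, 0, 0, 0, 1, -0, -0.003, 0, 0, 0, 0, 1
```

Call:
jog_arm(rows=[0, -0.002, 0, 0, 0, 0, 1, 0, -0.003, 0, 0, 0, 0, 1, 0, -0.003, 0, 0, 0, 0, 1, 0, -0.003, 0, 0, 0, 0, 1])

```text
clock: 22.0
position: [0.4956, 0.0992, 0.2405]
eef_rot: [-2.445, -1.972, -0.0]
ft_force: [7.4, 3.0, -9.9]
width: 0.0326
grasp_force: 61.4
```

Run:
```python
import plan; from plan import *
plan.WIN=1.0
st["pend"]["t"]=21.6
run(lambda t:.40,4,ncam=3,hor=8)
```

```text
clock 22.15 TCP phi -0.12354031101088873 cmd phi -0.12350662817221623 F [ 7.421   3.0064 -9.9339] grip 61.433642506599426
meas [0.3399, 0.3404, 0.3354] est th 0.3394 om 0.0086 b 2.564 off -0.058 rms 0.0019462135595270254
phi [-0.084 -0.079 -0.087 -0.094] 
pred th [0.3406 0.3429 0.3461 0.35   0.35  ] ... 0.35 om at end 0.0
rows 0.003, 0.018, 0.002, 0, 0, 0, 1, 0.004, 0.02, 0.002, 0, 0, 0, 1, 0.003, 0.016, 0.002, 0, 0, 0, 1, 0.002, 0.013, 0.002, 0, 0, 0, 1
```

Call:
jog_arm(rows=[0.003, 0.015, 0.002, 0, 0, 0, 1, 0.007, 0.031, 0.003, 0, 0, 0, 1, 0.007, 0.031, 0.003, 0, 0, 0, 1, 0.007, 0.031, 0.003, 0, 0, 0, 1])

```text
clock: 22.55
position: [0.4975, 0.1079, 0.2418]
eef_rot: [-2.445, -1.972, 0.0]
ft_force: [5.1, 1.5, -3.4]
width: 0.0328
grasp_force: 61.5
```

Run:
```python
import plan; from plan import *
plan.WIN=1.0
c0=np.array(st["cmd"]); st["pend"]=dict(t=22.15,phi=[-.087,-.05,-.05,-.05],cmd=list(c0+.3*np.array([.007,.031,.003])))
run(lambda t:.40,4,ncam=3,hor=8)
```

```text
clock 22.7 TCP phi -0.054526442826578925 cmd phi -0.05540605261031069 F [ 5.0729  1.469  -3.3908] grip 61.507113575935364
meas [0.3241, 0.3217, 0.3193] est th 0.3229 om 0.0200 b 2.568 off -0.059 rms 0.0018691010174354532
phi [-0.011 -0.014 -0.034 -0.053] 
pred th [0.3261 0.3318 0.3396 0.3492 0.35  ] ... 0.35 om at end 0.10136613478284567
rows 0.003, 0.017, 0.001, 0, 0, 0, 1, 0.003, 0.016, 0.001, 0, 0, 0, 1, 0.001, 0.008, 0, 0, 0, 0, 1, -0.001, -0, 0, 0, 0, 0, 1
```

Call:
jog_arm(rows=[0.005, 0.022, 0.001, 0, 0, 0, 1, 0.01, 0.044, 0.001, 0, 0, 0, 1, 0.01, 0.044, 0.001, 0, 0, 0, 1, 0.01, 0.044, 0.001, 0, 0, 0, 1])

```text
clock: 23.1
position: [0.5005, 0.1211, 0.2427]
eef_rot: [2.445, 1.973, -0.0]
ft_force: [3.6, -1.8, 3.7]
width: 0.0324
grasp_force: 62.0
```

Run:
```python
import plan; from plan import *
plan.WIN=.8
c0=np.array(st["cmd"]); st["pend"]=dict(t=22.7,phi=[0,.05,.05,.05],cmd=list(c0+.3*np.array([.01,.044,.001])))
run(lambda t:.40,4,ncam=3,hor=8)
```

```text
clock 23.25 TCP phi 0.04943917547501701 cmd phi 0.04655186716376622 F [ 3.6461 -1.818   3.7107] grip 61.96326971054077
meas [0.3276, 0.3313, 0.3334] est th 0.3437 om 0.1508 b 2.571 off -0.061 rms 0.0017536441422063762
phi [ 0.011 -0.017 -0.038 -0.054] 
pred th [0.35 0.35 0.35 0.35 0.35] ... 0.35 om at end 0.0
rows -0.005, -0.017, -0, 0, 0, 0, 1, -0.007, -0.029, -0, 0, 0, 0, 1, -0.009, -0.038, -0.001, 0, 0, 0, 1, -0.011, -0.045, -0.001, 0, 0, 0, 1
```

Call:
jog_arm(rows=[0, 0, 0, 0, 0, 0, 1, 0, 0, 0, 0, 0, 0, 1, 0.003, 0.014, -0.001, 0, 0, 0, 1, 0.006, 0.028, -0.002, 0, 0, 0, 1, 0.009, 0.042, -0.004, 0, 0, 0, 1])

```text
clock: 23.75
position: [0.5028, 0.1339, 0.2418]
eef_rot: [-2.443, -1.974, 0.0]
ft_force: [1.7, 0.5, 0.6]
width: 0.021
grasp_force: 0.5
```

Run:
```python
import plan; from plan import *
plan.WIN=.8
c0=np.array(st["cmd"]); st["pend"]=dict(t=23.25,phi=[.05,.05,.083,.117,.15],cmd=list(c0+.3*np.array([.009,.042,-.004])))
run(lambda t:.40,4,ncam=3,hor=8)
```

```text
clock 23.9 TCP phi 0.14997448744471412 cmd phi 0.14990435014578124 F [1.6772 0.4874 0.5546] grip 0.5170455807638064
meas [0.3398, 0.3411, 0.3398] est th 0.3500 om 0.0000 b 2.571 off -0.061 rms 0.006941513067929392
phi [ 0.092  0.047  0.013 -0.012] 
pred th [0.35 0.35 0.35 0.35 0.35] ... 0.35 om at end 0.0
rows -0.006, -0.025, 0.002, 0, 0, 0, 1, -0.011, -0.044, 0.003, 0, 0, 0, 1, -0.014, -0.058, 0.004, 0, 0, 0, 1, -0.016, -0.069, 0.004, 0, 0, 0, 1
```

The beam lies at the left stop: the reading is steady at 0.340, which is also the value it bounced off earlier. The ball has come out of the fingers, so I'll open them and back off upward.

Call:
jog_arm(rows=[0, 0, 0, 0, 0, 0, -0.4, 0, 0, 0, 0, 0, 0, -0.4, 0, 0, 0, 0, 0, 0, -0.4, 0, 0, 0.06, 0, 0, 0, -0.4, 0, 0, 0.13, 0, 0, 0, -0.4, 0, 0, 0.22, 0, 0, 0, -0.4, 0, 0, 0.33, 0, 0, 0, -0.4, -0.1, 0, 0.45, 0, 0, 0, -0.4])

```text
clock: 24.7
position: [0.4743, 0.1332, 0.377]
eef_rot: [2.444, 1.971, -0.002]
ft_force: [0.2, 1.2, 1.1]
width: 0.0596
grasp_force: 0.0
```

Call:
jog_arm(rows=[-0.05, 0, 0.1, 0, 0, 0, -0.4, -0.1, 0, 0.15, 0, 0, 0, -0.4, -0.1, 0, 0.15, 0, 0, 0, -0.4, -0.1, 0, 0.15, 0, 0, 0, -0.4, -0.1, 0, 0.15, 0, 0, 0, -0.4, -0.1, 0, 0.15, 0, 0, 0, -0.4, -0.1, 0, 0.15, 0, 0, 0, -0.4, -0.1, 0, 0.15, 0, 0, 0, -0.4])

```text
clock: 25.5
position: [0.4433, 0.1332, 0.4211]
eef_rot: [2.445, 1.973, -0.002]
ft_force: [0.2, -0.1, -0.5]
width: 0.0598
grasp_force: 0.0
```

Run:
```python
from plan import *
for i in range(4):
    c=cam("side"); s=sense(); print(s["clock"],tilt(c),s["position"],s["ft_force"],s["width"],np.abs(s["joint_velocities"]).max())
cv2.imwrite("pics/z1.png",cv2.resize(c.im[80:240,250:400],None,fx=3.5,fy=3.5,interpolation=cv2.INTER_CUBIC)[:,:,::-1])
g=c.im.max(2); m=(g[130:185,280:320]<45).astype(np.uint8)
n,l,q,ce=cv2.connectedComponentsWithStats(m)
print([(ce[i]+[280,130],q[i,2:]) for i in range(1,n) if q[i,4]>40],"ball expected at .35:",c.proj(arc(-.095,.13,[.35])),"right end model",)
```

```text
25.55 0.3407211763466006 [0.4432 0.1332 0.4212] [0.0774 1.0701 0.1692] 0.059403485235715724 0.0065872408975690315
25.6 0.3407521896576348 [0.4432 0.1333 0.4213] [ 0.8292 -0.9115  0.2273] 0.05974458017873865 0.00464577094113014
25.65 0.34091209175331433 [0.4432 0.1333 0.4214] [0.1283 0.4844 0.1242] 0.05957400126012872 0.003135497018961897
25.7 0.34072790239328316 [0.4432 0.1333 0.4214] [ 0.0701 -0.4608 -1.0818] 0.06014291894990506 0.0034391540995790527
[(array([290.3704, 143.716 ]), array([10, 10, 81], dtype=int32))] ball expected at .35: [[289.8913 143.865 ]] right end model
```

The ball is where it should be for a tilt of 0.35 (within 0.5 px), the beam is still and the arm is clear. Handing in.

```bash
python3 -c "
from bench import ctrl
print(ctrl.close_job())"
```

```text
the job is handed in; nothing more can be done
None
```

The job is handed in at about 26 s, no verdict returned: by camera the pointer stayed in the fork about 7.8 s, and the beam rests still on its left-hand rest after a slow touchdown (about 0.1 rad/s), with the lever free and the arm clear; the ball slipped from the fingers once before the lift (I regripped) and again at touchdown, which freed the lever before I opened them.

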